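# Load the UV curing unit and shut its hood

### The arm

A 6-joint arm with a two-finger parallel gripper is mounted at the origin on the work surface. World frame = base frame: x ahead of the robot, y to its left, z up, the work surface at z = 0. Lengths are in mm, angles in rad, forces in N, time in s.
With the tool pointing down it reaches from about 350 to 975 mm from the base axis. Payload 7.1 kg.
Tool frame: the origin (TCP) lies between the finger pads; the fingertips stand 8 mm ahead of it and the grasp point (between the pads) lies 11 mm behind it; x points along the fingers, y is the direction in which the jaws open and shut, and the axes are right-handed (so a half turn about x gives the same grasp; the last joint's range is limited). The gripper opens to 88 mm and grips with 3 to 60 N. Pads are 20 mm wide; open, the fingers measure 115 mm over their backs; the gripper's body (75 mm by 178 mm) begins 61 mm behind the grasp point.
Start: joints at [-1.121, 0.423, 1.63, -0, 1.089, -0.019], TCP at [282.399, -557.544, 230.675] pointing down, gripper open.
Joint ranges: [-3, 3], [-0.9, 2.11], [0.09, 2.58], [-1.31, 4.45], [0.11, 2.69], [-2.54, 2.54]. Speed limits (rad/s): [2.39, 2.39, 3.01, 3.14, 3.14, 3.14].

### API

Orientations are given as a rotation vector (axis times angle).
In Python, from workcell import ctrl gives the robot as it stands.
- The arm moves only by the tool apply_moves, never from a script. Its argument "increments" is a list of rows, each an object with "gripper": the opening in per cent of the stroke, from 0 (shut) to 100 (fully open); "delta_pos": the shift along the tool's x, y, z in cm, a list of three; "dr": the turn, a rotation vector about the tool's x, y, z in rad, a list of three. In form: [{"gripper": gripper, "delta_pos": [dx, dy, dz], "dr": [ax, ay, az]}, ...]. A call has exactly 5 rows; each row shifts and turns the commanded pose from where the row before left it, along the tool's axes as they then stand; what a row does not reach is not made up. A row lasts 1/12 s, in which the tool goes at most 41.7 mm and 7.16 degrees, less where a joint would pass 70% of its speed; a pose out of reach is approached as far as the arm can. A call with a gripper value outside its range is refused whole. The fingers move at their own pace and stop on an object; the grip force is fixed at half the most. Time passes only in rows, so rows that do not move let the fingers close, or fill a call up. It gives the time, the measured TCP pose, the force and the opening at its end, in the units of the state.
- ctrl.get_obs(): the state, without advancing time (a new reading comes with each control period).
- ctrl.get_image(name): name is "scene" or "top" or "wrist"; returns a dict with "img" (420x560x3 uint8, red, green, blue), "range_z" (420x560 float32, mm along the optical axis (not along the pixel's ray), 0 where there is no reading), "mtx" (3x3 intrinsics, pixels), "rvec" (rotation vector, rad) and "tvec" (3), from world to camera coordinates, as OpenCV has them. Camera axes: x right, y down, z forward; pixel columns grow to the right and rows downward; lengths in mm; the calibration is good to about 2 mm. A picture is of the moment at which its call begins.
- ctrl.close_job(): hands the job in, once; it reports no verdict.
The state is a dict: "t": time; "qpos": joint angles; "qvel": joint speeds; "joint_torque": joint torques, N m; "ee_pos": TCP position; "orientation": TCP orientation; "ft_force": force on the tool from outside, world axes, zero at the start; "moment": the same for the moment, N m; "width": finger opening in mm.
Only numpy, scipy, OpenCV 4.12 (cv2) and the standard library are available. Lean on these libraries where they do the work, as an engineer would, in place of code of your own. Each camera call takes 0.05 s, during which the arm holds its last target. There are 200 camera calls.

### The job

Load the UV curing unit: set every yellow board holder that is on the bench on the loading apron and feed it with the push stick through the guide into the tunnel, until all of them lie wholly under the clear window, beyond the blue strip of roof. Only then swing the hood down and press it fully shut past its catch; leave the push stick lying back in its tray, and do not disturb the other things on the bench.

Things in the scene. Friction and masses are not known exactly. Their poses are not given: they have to be found in the camera images.
- unit: UV curing unit, fixed, 150 mm wide (x): loading apron, then a tunnel under a hood. Origin: at bench height under the middle of the tunnel's mouth. y points straight out of the mouth (holders are fed towards -y), x across the lane towards the hood's hinge, z up. The lane floor is 10 mm above the bench all along. Tunnel roof: top 60 mm above the bench.
- apron (a point): middle of the apron's wide end, on the lane floor, 100 mm outside the mouth; axes as the unit's. The apron is 140 mm long from the mouth, 90 mm wide, open above and at its outer end. Its side fences are 10 mm high (tops 20 mm above the bench), 68 mm apart from 140 to 60 mm before the mouth, then narrowing evenly to 46 mm at the mouth.
- mouth (a point): middle of the tunnel's mouth, on the lane floor; axes as the unit's. The tunnel is 46 mm wide, 42 mm high inside and 285 mm long (y 0 to -285 mm), closed at the far end. Its roof is opaque blue for the first 35 mm (y 0 to -35), then the clear window to the end.
- window (a point): centre of the lane under the clear window (250 mm long in y, room for three holders), on the lane floor, 160 mm inside the mouth; axes as the unit's. A holder wholly under the window has its origin within 89 mm of this point along y.
- hood (a joint): angle of the blue hood over the window, rad: 0 shut, 1.57 upright (starts at 1.35 to 1.55; at most 1.75). It stays where it is left (stiff hinge, about 0.4 N m). In the last 0.15 rad a spring ball catch at its front edge resists: pressing on top near the front edge takes about 5 to 10 N until it snaps past; shut it reads below 0.02.
- hood_hinge (a point): middle of the hood's hinge line (along the unit's y), 60 mm above the bench, 75 mm from the lane's middle on the +x side. The hood is a plate 150 (hinge to front edge) x 250 (along y) x 25 mm; shut, its underside is level with the hinge line, its top 85 mm above the bench, and it reaches towards -x. A black lip (18 x 90 x 10 mm) juts from its front edge.
- hood_front (a point): point on the hood's outer (upper) face, 135 mm from the hinge line and midway along the hood, a good spot to press; moves with the hood
- stick: push stick: a wooden bar 190 x 30 x 12 mm with a red upright grip on top, 80 mm long, 14 mm thick, 34 mm high (its top 46 mm above the underside). Origin: centre of the bar's underside; x along the bar towards its pushing end (at +95 mm), z up. The grip's middle is at x -30 mm. 0.1 kg. In its tray the pushing end points roughly to world -y.
- tray: black tray of the stick, fixed, open on top, 240 x 64 x 16 mm, 5 mm walls and floor (inside 230 x 54 mm). Origin: centre of its underside; x along its length, the way the stick's pushing end lies.
- holder1: board holder, one of up to four alike (two or three are there): a yellow block 72 x 40 x 34 mm with a copper-faced board on top. Origin: centre of its underside; x along its 72 mm length, z up. It starts on the bench beside the loading apron, its length roughly along world y. About 0.08 to 0.17 kg. Grip it across its 40 mm width.
- holder2: board holder, one of up to four alike (two or three are there): a yellow block 72 x 40 x 34 mm with a copper-faced board on top. Origin: centre of its underside; x along its 72 mm length, z up. It starts on the bench beside the loading apron, its length roughly along world y. About 0.08 to 0.17 kg. Grip it across its 40 mm width.
- holder3: board holder, one of up to four alike (two or three are there): a yellow block 72 x 40 x 34 mm with a copper-faced board on top. Origin: centre of its underside; x along its 72 mm length, z up. It starts on the bench beside the loading apron, its length roughly along world y. About 0.08 to 0.17 kg. Grip it across its 40 mm width.
- holder4: board holder, one of up to four alike (two or three are there): a yellow block 72 x 40 x 34 mm with a copper-faced board on top. Origin: centre of its underside; x along its 72 mm length, z up. It starts on the bench beside the loading apron, its length roughly along world y. About 0.08 to 0.17 kg. Grip it across its 40 mm width.
- offcut1: bystander, loose: copper-faced board offcut 85 x 60 x 5 mm; origin: centre of its underside
- offcut2: bystander, loose: yellow board offcut 75 x 50 x 5 mm; origin: centre of its underside
- offcut3: bystander, loose: copper-faced board offcut 90 x 50 x 5 mm; origin: centre of its underside
- screwdriver: bystander, loose: orange-handled screwdriver lying on the bench; origin: near its middle
- flux: bystander, loose: small bottle, 48 mm across, 100 mm high; origin: centre of its underside
- reel: bystander, loose: steel wire reel, 64 mm across, 40 mm high; origin: centre of its underside
- meter: bystander, loose: orange test meter, 150 x 80 x 35 mm; origin: centre of its underside
Mind the look-alikes: they are no part of the job. There is more than one size of the stick; the job needs the middle-sized.

How it is judged:
By the outcome, as a careful person would: the job done as asked, in the order asked, and still so for the second after the job is handed in, with the robot touching nothing.
Of holder1, holder2, holder3, holder4 only 2 to 3 are there at a start; the rules pass over those that are not, and their reading is None.
At some moment in a run one of holder1, holder2, holder3, holder4 may be knocked a few centimetres aside while the robot is not near it.
Once in a run the grip may slacken for a moment while it holds something.
It also fails if it takes over 210 s, if anything falls off the work surface, if the arm or the gripper's body presses on something with over 40 N, if the wrist force passes 120 N, or if a joint passes its speed limit or range.

## Working session

There is one attempt and no reset: what is moved stays moved. The work goes in short steps, Python scripts to look and compute and a tool call to move; the robot and the scene stay as the last step left them, time stands still between calls to the robot, and variables do not carry over. Pictures are saved under pics/ and viewed, about 12 in all and at most 16, crops included, and the job is handed in when it is done.

Besides the shell and the picture viewer there is one more tool, called after "Call:" as name(argument=value, ...), one argument or row to a line, values as JSON. apply_moves: Moves the arm, as the interface text tells. Its arguments: {"type":"object","properties":{"increments":{"type":"array","items":{"type":"object","properties":{"gripper":{"type":"number"},"delta_pos":{"type":"array","items":{"type":"number"}},"dr":{"type":"array","items":{"type":"number"}}}}}},"required":["increments"]}

```bash
ls; mkdir -p pics
cat > h.py <<'E'
import numpy as np, cv2
from workcell import ctrl
def cam(n):
    d=ctrl.get_image(n); d['R']=cv2.Rodrigues(np.array(d['rvec'],float))[0]; d['t']=np.array(d['tvec'],float).ravel(); return d
def save(d,f,s=1.4): cv2.imwrite('pics/'+f,cv2.resize(d['img'][:,:,::-1],None,fx=s,fy=s))
def pts(d):
    """world xyz per pixel from range"""
    h,w=d['range_z'].shape; u,v=np.meshgrid(np.arange(w),np.arange(h)); z=d['range_z']
    K=d['mtx']; P=np.stack([(u-K[0][2])/K[0][0]*z,(v-K[1][2])/K[1][1]*z,z],-1)
    return (P-d['t'])@d['R']
def proj(d,X):
    p=np.atleast_2d(X)@d['R'].T+d['t']; p=p@np.array(d['mtx']).T; return p[:,:2]/p[:,2:]
E
python3 - <<'E'
from h import *
print(ctrl.get_obs())
for n in('top','scene'):
    d=cam(n); save(d,n+'0.png'); print(n,d['mtx'],d['R'].round(3).tolist(),(-d['R'].T@d['t']).round(0)); np.savez('pics/'+n+'0.npz',**{k:d[k] for k in('img','range_z','mtx','rvec','tvec')})
E
```

```text
pics
{'t': 0.0, 'qpos': array([-1.12097666e+00,  4.23832287e-01,  1.63068780e+00,  1.13955011e-05,
        1.08859996e+00, -1.89881487e-02]), 'qvel': array([ 2.05224446e-03,  1.07878471e-03, -8.88094840e-05,  1.41748126e-03,
        1.63771944e-03,  1.70573281e-03]), 'joint_torque': array([-3.85302686e-03, -5.44638813e+01, -2.73670381e+01,  6.40251464e-02,
        2.27707950e-02, -1.59348792e-04]), 'ee_pos': array([ 282.18457051, -557.05982641,  229.90789705]), 'orientation': array([ 1.96062712,  0.46976206, -1.96126547]), 'ft_force': array([0.48400483, 0.15194964, 0.23697677]), 'moment': array([ 0.00297986,  0.00968287, -0.03132938]), 'width': 87.88655810634961}
top [[476.96241267   0.         288.66480146]
 [  0.         476.96241267 210.51984724]
 [  0.           0.           1.        ]] [[-0.004, -1.0, 0.005], [-0.999, 0.004, -0.05], [0.05, -0.005, -0.999]] [ 402.   65. 1466.]
scene [[394.71798075   0.         272.34765729]
 [  0.         394.71798075 210.92633117]
 [  0.           0.           1.        ]] [[-0.67, 0.743, -0.002], [0.629, 0.566, -0.533], [-0.395, -0.358, -0.846]] [ 939.  473. 1038.]
```

View pics/top0.png

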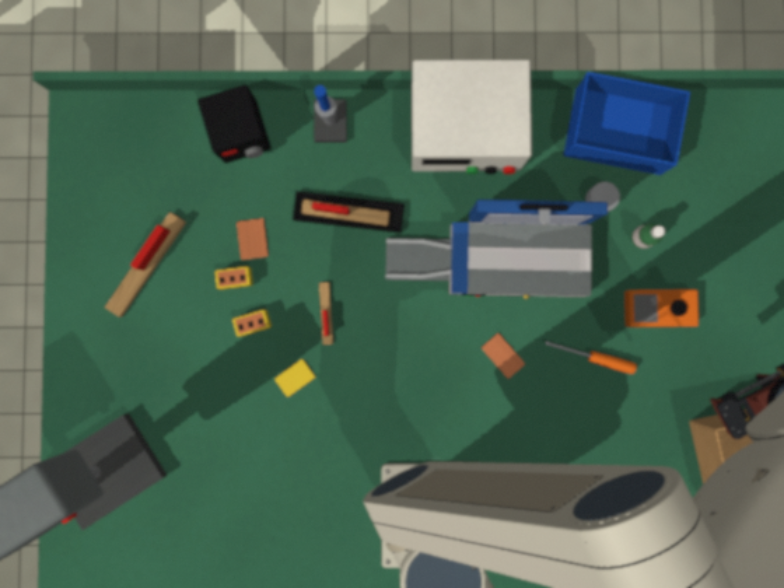

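View pics/scene0.png

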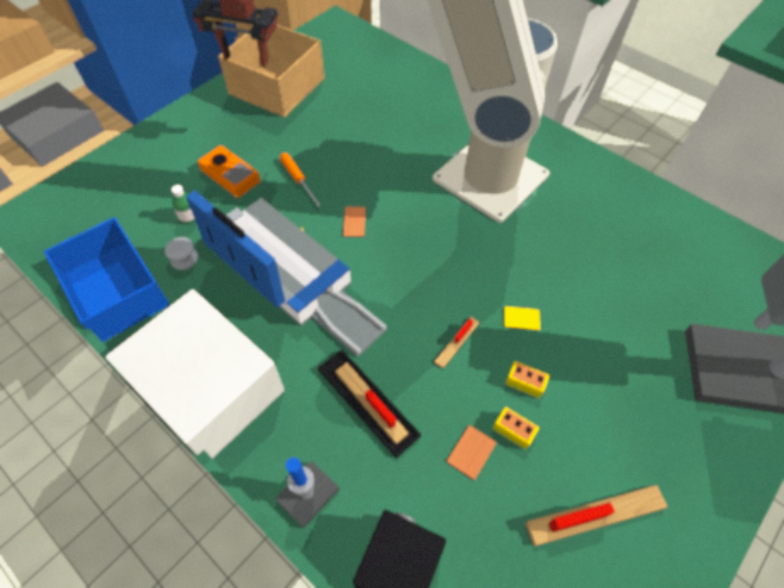

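The top view shows two holders at about (232,277) and (251,323). The middle stick lies in its black tray at (350,212), with the grip towards +y. The unit is at (390–590, 200–300) with its mouth facing left (+y) and its hood up. The large stick at (145,265), the small one at (326,313) and the yellow offcut at (295,378) are look-alikes.

```bash
cat >> h.py <<'E'
def rect(P):
    c,s,a=cv2.minAreaRect(P[:,:2].astype(np.float32))
    b=cv2.boxPoints((c,s,a)); e=[b[1]-b[0],b[2]-b[1]]; l=max(e,key=np.linalg.norm)
    return np.round(c,1),np.round(sorted(s),1),round(np.degrees(np.arctan2(l[1],l[0]))%180,1)
def blobs(d,m,mn=20):
    n,L,S,_=cv2.connectedComponentsWithStats(m.astype(np.uint8)); return [L==i for i in range(1,n) if S[i,4]>=mn]
def plane(d,m,z):
    """mask pixels cast onto plane z"""
    v,u=np.nonzero(m); K=np.array(d['mtx']); r=np.linalg.inv(K)@np.stack([u,v,np.ones(len(u))]); r=(d['R'].T@r).T; C=-d['R'].T@d['t']
    return C+r*((z-C[2])/r[:,2])[:,None]
def hsv(d): return cv2.cvtColor(d['img'],cv2.COLOR_RGB2HSV)
E
python3 - <<'E'
from h import *
for n in('top','scene'):
    d=dict(np.load(f'pics/{n}0.npz')); d['R']=cv2.Rodrigues(d['rvec'])[0]; d['t']=d['tvec'].ravel()
    H=hsv(d); W=pts(d); h,s,v=[H[...,i].astype(int) for i in range(3)]
    ok=(d['range_z']>0)
    for nm,m in (('yellow',(h>18)&(h<34)&(s>150)&(v>110)),('red',((h<5)|(h>174))&(s>180)&(v>90)),('blue',(h>100)&(h<125)&(s>150)&(v>50))):
        for b in blobs(d,m&ok,12):
            P=W[b]; vv,uu=np.nonzero(b); print(n,nm,b.sum(),'px',uu.mean().round(),vv.mean().round(),'med',np.median(P,0).round(0),'z98',np.percentile(P[:,2],95).round(0),rect(P))
    if n=='top':
        # unit/tunnel high band
        m=(W[...,2]>45)&(W[...,2]<75)&(W[...,0]>450)&(W[...,0]<800)&(W[...,1]<100)&(W[...,1]>-400)
        for b in blobs(d,m,60): print('band',b.sum(),np.median(W[b],0).round(0),rect(W[b]))
        print('z row apron', W[184,270:330:3].round(0).tolist())
E
```

```text
top yellow 150 px 167.0 198.0 med [510. 422.  34.] z98 39.0 (array([516. , 427.4]), array([46.1, 71.4]), np.float32(97.1))
top yellow 132 px 180.0 230.0 med [419. 385.  34.] z98 40.0 (array([417.6, 388.3]), array([44.3, 71.9]), np.float32(106.7))
top yellow 405 px 210.0 269.0 med [297. 298.   5.] z98 10.0 (array([296. , 297.8]), array([50.8, 75.4]), np.float32(126.6))
top red 25 px 163.0 109.0 med [774. 427.  76.] z98 82.0 (array([774. , 426.1]), array([ 4.9, 27.7]), np.float32(109.1))
top red 25 px 363.0 121.0 med [ 740. -167.   45.] z98 52.0 (array([ 741.2, -167.2]), array([ 7.9, 18.9]), np.float32(89.7))
top red 129 px 236.0 148.0 med [660. 215.  50.] z98 56.0 (array([663.9, 215.7]), array([20.8, 76.5]), np.float32(81.3))
top red 304 px 107.0 177.0 med [575. 598.  58.] z98 65.0 (array([576.4, 599.7]), array([ 18.1, 100.3]), np.float32(147.2))
top red 48 px 232.0 230.0 med [416. 228.  32.] z98 37.0 (array([415.7, 227.5]), array([ 7.6, 48.3]), np.float32(3.8))
top blue 5030 px 448.0 88.0 med [ 852. -432.   10.] z98 89.0 (array([ 855.8, -439.9]), array([203.7, 257.8]), np.float32(78.
[... 1922 characters left out ...]
342.5]), array([ 537.2, 1113.8]), np.float32(78.2))
scene blue 41 px 164.0 26.0 med [ -280. -1525.  -397.] z98 -374.0 (array([    6.9, -1072.7]), array([  34.8, 1116.7]), np.float32(57.0))
scene blue 1817 px 169.0 178.0 med [ 644. -179.  166.] z98 213.0 (array([ 634.4, -224.4]), array([ 26.9, 294.5]), np.float32(87.9))
scene blue 4494 px 75.0 199.0 med [ 844. -446.   22.] z98 90.0 (array([ 841.8, -450. ]), array([178.9, 355.1]), np.float32(78.7))
scene blue 445 px 227.0 204.0 med [554. -58.  61.] z98 64.0 (array([550.7, -57.8]), array([ 33.4, 148.2]), np.float32(178.7))
scene blue 182 px 211.0 336.0 med [861. 226. 195.] z98 202.0 (array([853.8, 194.7]), array([28.3, 72.7]), np.float32(69.3))
```

```bash
cat >> h.py <<'E'
from scipy.spatial.transform import Rotation as Ro
def plan(p,yaw=None,o=None):
    """print tool-frame move from the current pose to TCP p, with jaw axis at world angle yaw (deg), tool straight down; shift given in tool axes BEFORE and AFTER turn"""
    o=o or ctrl.get_obs(); R=Ro.from_rotvec(o['orientation']); A=R.as_matrix(); d=np.array(p,float)-o['ee_pos']
    print('t',round(o['t'],2),'at',o['ee_pos'].round(1),'toolx',A[:,0].round(3),'jaw',A[:,1].round(3),'w',o['width'].round(1),'F',o['ft_force'].round(1))
    if yaw is not None:
        y=np.radians(yaw); j=np.array([np.cos(y),np.sin(y),0]); 
        if j@A[:,1]<0:j=-j
        x=np.array([0,0,-1.]); B=np.stack([x,j,np.cross(x,j)],1)
        print(' dr(tool)',(Ro.from_matrix(A.T@B).as_rotvec()).round(4),'shift cm after turn',(B.T@d/10).round(2))
    print(' shift cm now',(A.T@d/10).round(2))
E
python3 - <<'E'
from h import *
plan([560,200,420],0); plan([282,-557,400]); d=cam('wrist'); o=ctrl.get_obs(); A=Ro.from_rotvec(o['orientation']).as_matrix()
C=-d['R'].T@d['t']; print('cam in tool',A.T@(C-o['ee_pos']),'axes(rows cam xyz in tool)',(d['R']@A).round(3), d['mtx'])
E
```

```text
Traceback (most recent call last):
  File "h.py", line 28, in plan
    print('t',round(o['t'],2),'at',o['ee_pos'].round(1),'toolx',A[:,0].round(3),'jaw',A[:,1].round(3),'w',o['width'].round(1),'F',o['ft_force'].round(1))
                                                                                                          ^^^^^^^^^^^^^^^^
AttributeError: 'float' object has no attribute 'round'
```

```bash
sed -i "s/o\['width'\].round(1)/round(o['width'],1)/" h.py
python3 - <<'E'
from h import *
plan([560,200,420],0); plan([282,-557,400]); d=cam('wrist'); o=ctrl.get_obs(); A=Ro.from_rotvec(o['orientation']).as_matrix()
C=-d['R'].T@d['t']; print('cam in tool',A.T@(C-o['ee_pos']),'axes(rows cam xyz in tool)',(d['R']@A).round(3), d['mtx'])
E
```

```text
t 0.1 at [ 282.2 -557.1  230. ] toolx [-0.001  0.001 -1.   ] jaw [ 0.452 -0.892 -0.001] w 87.5 F [ 0.3 -0.3 -0. ]
 dr(tool) [-1.102e+00 -8.000e-04  1.300e-03] shift cm after turn [-19.    27.78 -75.71]
 shift cm now [-18.92 -55.02 -58.99]
t 0.1 at [ 282.2 -557.1  230. ] toolx [-0.001  0.001 -1.   ] jaw [ 0.452 -0.892 -0.001] w 87.5 F [ 0.3 -0.3 -0. ]
 shift cm now [-1.7e+01 -4.0e-02  1.0e-02]
cam in tool [-1.53585894e+02  1.41043591e-01 -7.70801442e+01] axes(rows cam xyz in tool) [[ 0.001  1.    -0.001]
 [-0.278  0.001  0.96 ]
 [ 0.96  -0.     0.278]] [[374.68630963   0.         280.62191792]
 [  0.         374.68630963 208.98232199]
 [  0.           0.           1.        ]]
```

Call:
apply_moves(
  increments=[
    {"gripper": 100, "delta_pos": [-1.9, 0, 0], "dr": [-0.11, 0, 0]},
    {"gripper": 100, "delta_pos": [-1.9, 0, 0], "dr": [-0.11, 0, 0]},
    {"gripper": 100, "delta_pos": [-1.9, 0, 0], "dr": [-0.11, 0, 0]},
    {"gripper": 100, "delta_pos": [-1.9, 0, 0], "dr": [-0.11, 0, 0]},
    {"gripper": 100, "delta_pos": [-1.9, 0, 0], "dr": [-0.11, 0, 0]},
  ],
)

```text
t: 0.57
ee_pos: [282.2, -557.3, 326.2]
orientation: [1.6, 0.9, -1.6]
ft_force: [-0.6, 0.4, 0.4]
width: 87.7
```

Call:
apply_moves(
  increments=[
    {"gripper": 100, "delta_pos": [-1.9, 0, 0], "dr": [-0.11, 0, 0]},
    {"gripper": 100, "delta_pos": [-1.9, 0, 0], "dr": [-0.11, 0, 0]},
    {"gripper": 100, "delta_pos": [-1.9, 0, 0], "dr": [-0.11, 0, 0]},
    {"gripper": 100, "delta_pos": [-1.9, 0, 0], "dr": [-0.11, 0, 0]},
    {"gripper": 100, "delta_pos": [-1.9, 0, 0], "dr": [-0.11, 0, 0]},
  ],
)

```text
t: 0.98
ee_pos: [282.3, -557.3, 421.3]
orientation: [1.207, 1.211, -1.207]
ft_force: [0.6, 0.0, -0.2]
width: 88.0
```

Call:
apply_moves(
  increments=[
    {"gripper": 100, "delta_pos": [0, 1.1, -3.3], "dr": [0, 0, 0]},
    {"gripper": 100, "delta_pos": [0, 1.1, -3.3], "dr": [0, 0, 0]},
    {"gripper": 100, "delta_pos": [0, 1.1, -3.3], "dr": [0, 0, 0]},
    {"gripper": 100, "delta_pos": [0, 1.1, -3.3], "dr": [0, 0, 0]},
    {"gripper": 100, "delta_pos": [0, 1.1, -3.3], "dr": [0, 0, 0]},
  ],
)

```text
t: 1.4
ee_pos: [337.7, -391.0, 420.4]
orientation: [1.211, 1.209, -1.211]
ft_force: [1.0, 0.3, 0.8]
width: 88.1
```

Call:
apply_moves(
  increments=[
    {"gripper": 100, "delta_pos": [0, 1.1, -3.3], "dr": [0, 0, 0]},
    {"gripper": 100, "delta_pos": [0, 1.1, -3.3], "dr": [0, 0, 0]},
    {"gripper": 100, "delta_pos": [0, 1.1, -3.3], "dr": [0, 0, 0]},
    {"gripper": 100, "delta_pos": [0, 1.1, -3.3], "dr": [0, 0, 0]},
    {"gripper": 100, "delta_pos": [0, 1.1, -3.3], "dr": [0, 0, 0]},
  ],
)

```text
t: 1.82
ee_pos: [393.0, -226.0, 420.6]
orientation: [1.211, 1.208, -1.211]
ft_force: [0.2, -1.0, -0.2]
width: 87.7
```

Call:
apply_moves(
  increments=[
    {"gripper": 100, "delta_pos": [0, 1.1, -3.3], "dr": [0, 0, 0]},
    {"gripper": 100, "delta_pos": [0, 1.1, -3.3], "dr": [0, 0, 0]},
    {"gripper": 100, "delta_pos": [0, 1.1, -3.3], "dr": [0, 0, 0]},
    {"gripper": 100, "delta_pos": [0, 1.1, -3.3], "dr": [0, 0, 0]},
    {"gripper": 100, "delta_pos": [0, 1.1, -3.3], "dr": [0, 0, 0]},
  ],
)

```text
t: 2.23
ee_pos: [448.4, -61.2, 420.7]
orientation: [1.211, 1.208, -1.211]
ft_force: [0.6, -0.1, 0.8]
width: 88.0
```

Call:
apply_moves(
  increments=[
    {"gripper": 100, "delta_pos": [0, 1.1, -3.3], "dr": [0, 0, 0]},
    {"gripper": 100, "delta_pos": [0, 1.1, -3.3], "dr": [0, 0, 0]},
    {"gripper": 100, "delta_pos": [0, 1.1, -3.3], "dr": [0, 0, 0]},
    {"gripper": 100, "delta_pos": [0, 1.1, -3.3], "dr": [0, 0, 0]},
    {"gripper": 100, "delta_pos": [0, 1.1, -3.3], "dr": [0, 0, 0]},
  ],
)

```text
t: 2.65
ee_pos: [503.7, 103.8, 420.6]
orientation: [1.21, 1.208, -1.211]
ft_force: [0.0, 0.8, -0.4]
width: 87.8
```

Call:
apply_moves(
  increments=[
    {"gripper": 100, "delta_pos": [0, 1.1, -3.3], "dr": [0, 0, 0]},
    {"gripper": 100, "delta_pos": [0, 1.1, -3.3], "dr": [0, 0, 0]},
    {"gripper": 100, "delta_pos": [0, 1.1, -3.3], "dr": [0, 0, 0]},
    {"gripper": 100, "delta_pos": [0, 1.1, -3.3], "dr": [0, 0, 0]},
    {"gripper": 100, "delta_pos": [0, 0, 0], "dr": [0, 0, 0]},
  ],
)

```text
t: 3.07
ee_pos: [548.9, 238.7, 419.5]
orientation: [1.209, 1.211, -1.208]
ft_force: [-1.1, -1.0, 0.2]
width: 87.9
```

Run:
```python
from h import *
d=cam('wrist'); save(d,'w1.png'); np.savez('pics/w1.npz',**{k:d[k] for k in('img','range_z','mtx','rvec','tvec')})
H=hsv(d); W=pts(d); h,s,v=[H[...,i].astype(int) for i in range(3)]
for nm,m,z in (('yellow',(h>18)&(h<34)&(s>150)&(v>110),34),('red',((h<5)|(h>174))&(s>180)&(v>90),51),('blue',(h>100)&(h<125)&(s>150)&(v>50),60)):
    for b in blobs(d,m,60):
        P=W[b]; Q=P[abs(P[:,2]-z)<8]; vv,uu=np.nonzero(b)
        print(nm,b.sum(),uu.mean().round(),vv.mean().round(),np.median(P,0).round(0), rect(Q) if len(Q)>9 else '', rect(plane(d,b,z)))
```

```text
yellow 500 256.0 28.0 [518. 400.  33.] (array([514.8, 417.9]), array([40. , 50.4]), np.float32(96.7)) (array([514.9, 415.4]), array([40.2, 54.9]), np.float32(97.2))
yellow 841 185.0 45.0 [426. 387.  33.] (array([415.9, 388.3]), array([40.6, 70.9]), np.float32(106.4)) (array([418. , 386.2]), array([43.9, 74.6]), np.float32(106.9))
yellow 1800 109.0 113.0 [296. 298.   4.]  (array([309.9, 298. ]), array([48. , 71.4]), np.float32(125.7))
yellow 1082 500.0 356.0 [594. 266. 509.]  (array([916.2, -98.7]), array([ 55.7, 155.2]), np.float32(106.6))
yellow 108 60.0 330.0 [505. 270. 507.]  (array([189.2, -51.8]), array([18.1, 48.9]), np.float32(53.4))
yellow 69 51.0 382.0 [505. 262. 512.]  (array([ 154.4, -153.8]), array([14.1, 41.4]), np.float32(100.6))
yellow 295 533.0 417.0 [597. 258. 516.]  (array([1000.6, -223.9]), array([11. , 93.1]), np.float32(0.2))
red 190 468.0 10.0 [775. 422.  71.] (array([776.8, 424.2]), array([ 1.2, 23.9]), np.float32(108.6)) (array([784. , 426.3]), array([11.3, 25.2]), np.float32(107.4))
red 714 359.0 172.0 [660. 218.  50.] (array([661.5, 217. ]), array([14.6, 78.6]), np.float32(81.5)) (array([659.3, 217.5]), array([18.7, 78.8]), np.float32(81.9))
red 253 190.0 162.0 [418. 229.  32.]  (array([421.6, 232. ]), array([ 9.7, 55.1]), np.float32(3.9))
red 106 392.0 392.0 [ 741. -164.   42.] (array([ 742.9, -166.6]), array([ 9.4, 15.1]), np.float32(91.4)) (array([ 738.1, -155.6]), array([13.4, 27.6]), np.float32(95.0))
blue 689 542.0 185.0 [851. 223. 149.]  (array([915.6, 203.2]), array([26.5, 66.2]), np.float32(162.3))
blue 807 342.0 398.0 [634. -78. 149.]  (array([ 653. , -159.9]), array([32.3, 95.2]), np.float32(100.1))
```

View pics/w1.png

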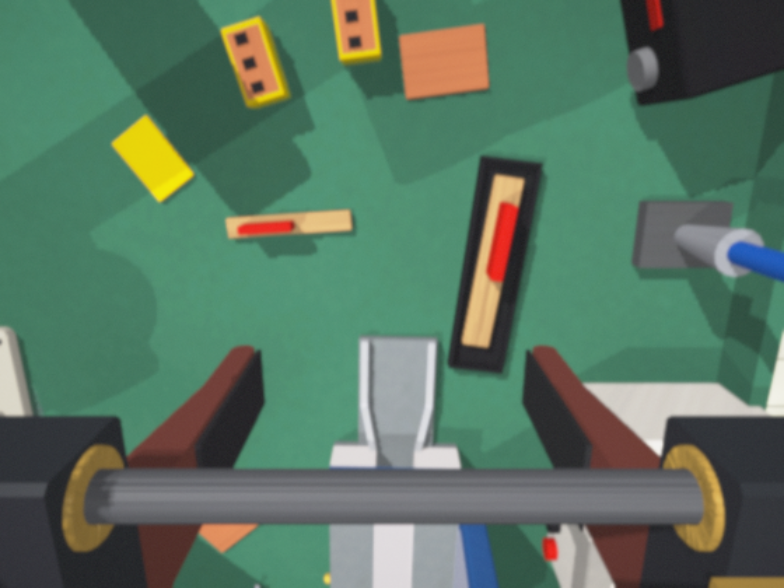

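The wrist view shows the apron at (358–438, 338–445), the mouth face below it, the stick in its tray at (495,260), and the holders at (255,62) and (357,28).

Run:
```python
from h import *
d=dict(np.load('pics/w1.npz')); d['R']=cv2.Rodrigues(d['rvec'])[0]; d['t']=d['tvec'].ravel()
H=hsv(d).astype(int)
m=(H[...,1]<60)
for r in range(238,336,6):
    row=H[r,225:345]; g=m[r,225:345]; x=np.nonzero(g)[0]
    fx=np.nonzero(g&(row[:,2]>180))[0]
    # runs
    runs=np.split(fx,np.nonzero(np.diff(fx)>2)[0]+1) if len(fx) else []
    o=[]
    for q in runs:
        if len(q)<3: continue
        mm=np.zeros(m.shape,bool); mm[r,225+q[0]]=mm[r,225+q[-1]]=1
        o.append(plane(d,mm,20)[:,:2].round(1).tolist())
    print(r,225+x.min() if len(x) else 0,225+x.max() if len(x) else 0,o)
# top cam: roof strip
d=dict(np.load('pics/top0.npz')); d['R']=cv2.Rodrigues(d['rvec'])[0]; d['t']=d['tvec'].ravel()
h=hsv(d).astype(int); b=(h[...,0]>100)&(h[...,0]<125)&(h[...,1]>130)&(h[...,2]>50); b[:155]=0; b[:,:315]=0;b[:,345:]=0
print('strip',b.sum(),rect(plane(d,b,60)),plane(d,b,60)[:,:2].mean(0))
```

```text
238 324 328 []
244 256 328 [[[513.9, 98.0], [520.2, 98.0]], [[589.7, 98.2], [594.4, 98.2]]]
250 256 344 [[[512.1, 87.8], [520.1, 87.8]], [[586.7, 88.0], [596.2, 88.0]]]
256 256 344 [[[512.0, 77.5], [519.9, 77.6]], [[586.9, 77.7], [596.5, 77.7]]]
262 256 344 [[[511.8, 67.2], [519.8, 67.2]], [[587.1, 67.3], [595.1, 67.4]]]
268 256 311 [[[511.6, 56.7], [519.7, 56.7]], [[587.3, 56.9], [595.4, 56.9]]]
274 256 311 [[[511.5, 46.1], [519.6, 46.1]], [[587.5, 46.3], [595.6, 46.3]]]
280 256 310 [[[511.3, 35.4], [519.4, 35.4]], [[586.1, 35.6], [594.2, 35.6]]]
286 256 310 [[[511.2, 24.6], [519.3, 24.6]], [[586.3, 24.8], [594.5, 24.8]]]
292 256 310 [[[511.0, 13.7], [519.2, 13.7]], [[584.9, 13.9], [594.7, 13.9]]]
298 256 309 [[[512.5, 2.7], [520.7, 2.7]], [[583.4, 2.9], [591.7, 2.9]]]
304 256 309 [[[514.0, -8.4], [523.9, -8.4]], [[580.3, -8.2], [590.2, -8.2]]]
310 256 309 [[[517.1, -19.6], [525.5, -19.6]], [[578.8, -19.4], [587.1, -19.4]]]
316 239 313 [[[520.3, -30.9], [525.4, -30.9]], [[577.3, -30.8], [584.0, -30.8]]]
322 237 327 [[[476.5, -42.5], [528.6, -42.4]], [[575.8, -42.2], [626.3, -42.1]]]
328 236 329 [[[474.4, -54.1], [526.9, -53.9]], [[574.2, -53.8], [628.4, -53.7]]]
334 256 336 []
strip 522 (array([562.1, -60. ]), array([ 58.2, 166.4]), np.float32(167.0)) [557.03936159 -61.07591561]
```

Run:
```python
from h import *
plan([416,388,120],16.4)
```

```text
t 3.12 at [548.2 236.4 419.5] toolx [-0.001 -0.    -1.   ] jaw [ 1.     0.001 -0.001] w 88.1 F [ 0.4 -0.3 -0.2]
 dr(tool) [-0.2849  0.      0.0015] shift cm after turn [ 29.95  -8.4  -18.27]
 shift cm now [ 29.97 -13.15 -15.18]
```

Call:
apply_moves(
  increments=[
    {"gripper": 100, "delta_pos": [3, 0, 0], "dr": [-0.095, 0, 0]},
    {"gripper": 100, "delta_pos": [3, 0, 0], "dr": [-0.095, 0, 0]},
    {"gripper": 100, "delta_pos": [3, 0, 0], "dr": [-0.095, 0, 0]},
    {"gripper": 100, "delta_pos": [2.1, -1.05, -2.28], "dr": [0, 0, 0]},
    {"gripper": 100, "delta_pos": [2.1, -1.05, -2.28], "dr": [0, 0, 0]},
  ],
)

```text
t: 3.53
ee_pos: [514.5, 270.1, 287.0]
orientation: [0.999, 1.329, -1.002]
ft_force: [0.3, 0.2, -0.3]
width: 87.8
```

Call:
apply_moves(
  increments=[
    {"gripper": 100, "delta_pos": [2.1, -1.05, -2.28], "dr": [0, 0, 0]},
    {"gripper": 100, "delta_pos": [2.1, -1.05, -2.28], "dr": [0, 0, 0]},
    {"gripper": 100, "delta_pos": [2.1, -1.05, -2.28], "dr": [0, 0, 0]},
    {"gripper": 100, "delta_pos": [2.1, -1.05, -2.28], "dr": [0, 0, 0]},
    {"gripper": 100, "delta_pos": [2.1, -1.05, -2.28], "dr": [0, 0, 0]},
  ],
)

```text
t: 3.95
ee_pos: [432.0, 366.2, 183.0]
orientation: [0.999, 1.329, -0.999]
ft_force: [0.8, 0.7, -0.1]
width: 87.7
```

Call:
apply_moves(
  increments=[
    {"gripper": 100, "delta_pos": [2.1, -1.05, -2.28], "dr": [0, 0, 0]},
    {"gripper": 100, "delta_pos": [0, 0, 0], "dr": [0, 0, 0]},
    {"gripper": 100, "delta_pos": [0, 0, 0], "dr": [0, 0, 0]},
    {"gripper": 100, "delta_pos": [0, 0, 0], "dr": [0, 0, 0]},
    {"gripper": 100, "delta_pos": [0, 0, 0], "dr": [0, 0, 0]},
  ],
)

```text
t: 4.37
ee_pos: [417.7, 385.1, 163.9]
orientation: [1.001, 1.329, -0.997]
ft_force: [-1.0, -0.3, 0.2]
width: 87.8
```

```bash
cat >> h.py <<'E'
def look(n,f=None):
    d=cam(n); 
    if f: save(d,f)
    H=hsv(d); W=pts(d); h,s,v=[H[...,i].astype(int) for i in range(3)]
    for nm,m in (('yellow',(h>18)&(h<34)&(s>150)&(v>110)),('red',((h<5)|(h>174))&(s>180)&(v>90))):
        for b in blobs(d,m,40):
            P=W[b]; z=np.percentile(P[:,2],70); Q=P[abs(P[:,2]-z)<6]
            if z<120 and len(Q)>9: print(n,nm,b.sum(),'z',z.round(0),rect(Q))
    return d,W
E
python3 - <<'E'
from h import *
look('wrist'); look('top')
plan([416,388,20],16.4)
E
```

```text
wrist yellow 2529 z 33.0 (array([513.2, 428.5]), array([40.5, 72.1]), np.float32(97.1))
wrist yellow 1780 z 34.0 (array([415.6, 388.9]), array([40.1, 71.9]), np.float32(106.1))
wrist yellow 4171 z 5.0 (array([295.5, 296.8]), array([53.3, 76.5]), np.float32(126.0))
top yellow 76 z 35.0 (array([514.7, 412.3]), array([40.1, 40.6]), np.float32(100.2))
top yellow 71 z 36.0 (array([419.3, 374.4]), array([39.7, 44.8]), np.float32(106.7))
top yellow 408 z 6.0 (array([296.6, 297.2]), array([50.7, 74. ]), np.float32(125.5))
top red 127 z 52.0 (array([660.7, 214.6]), array([13.9, 74.4]), np.float32(81.1))
top red 268 z 61.0 (array([576.8, 600.5]), array([ 18.6, 101.9]), np.float32(146.6))
top red 44 z 34.0 (array([415.7, 228.2]), array([ 6.9, 48.1]), np.float32(0.4))
t 4.47 at [417.7 385.2 163.9] toolx [ 0.002  0.001 -1.   ] jaw [0.961 0.278 0.002] w 88.0 F [-0.1  0.6  0.1]
 dr(tool) [-0.0047 -0.0008 -0.0019] shift cm after turn [14.39 -0.08 -0.32]
 shift cm now [14.39 -0.11 -0.31]
```

Call:
apply_moves(
  increments=[
    {"gripper": 100, "delta_pos": [3.4, -0.1, -0.4], "dr": [0, 0, 0]},
    {"gripper": 100, "delta_pos": [3.4, 0, 0], "dr": [0, 0, 0]},
    {"gripper": 100, "delta_pos": [3.4, 0, 0], "dr": [0, 0, 0]},
    {"gripper": 100, "delta_pos": [2.6, 0, 0], "dr": [0, 0, 0]},
    {"gripper": 100, "delta_pos": [1.6, 0, 0], "dr": [0, 0, 0]},
  ],
)

```text
t: 4.88
ee_pos: [414.2, 387.8, 16.6]
orientation: [0.997, 1.33, -1.001]
ft_force: [-0.4, 0.4, -0.1]
width: 87.8
```

Call:
apply_moves(
  increments=[
    {"gripper": 100, "delta_pos": [0, 0, 0], "dr": [0, 0, 0]},
    {"gripper": 20, "delta_pos": [0, 0, 0], "dr": [0, 0, 0]},
    {"gripper": 20, "delta_pos": [0, 0, 0], "dr": [0, 0, 0]},
    {"gripper": 20, "delta_pos": [0, 0, 0], "dr": [0, 0, 0]},
    {"gripper": 20, "delta_pos": [0, 0, 0], "dr": [0, 0, 0]},
  ],
)

```text
t: 5.3
ee_pos: [415.3, 389.9, 20.3]
orientation: [1.001, 1.329, -0.996]
ft_force: [0.5, 0.6, 0.1]
width: 64.4
```

Call:
apply_moves(
  increments=[
    {"gripper": 20, "delta_pos": [0, 0, 0], "dr": [0, 0, 0]},
    {"gripper": 20, "delta_pos": [0, 0, 0], "dr": [0, 0, 0]},
    {"gripper": 20, "delta_pos": [0, 0, 0], "dr": [0, 0, 0]},
    {"gripper": 20, "delta_pos": [0, 0, 0], "dr": [0, 0, 0]},
    {"gripper": 20, "delta_pos": [0, 0, 0], "dr": [0, 0, 0]},
  ],
)

```text
t: 5.72
ee_pos: [414.5, 389.3, 19.0]
orientation: [0.999, 1.33, -0.998]
ft_force: [-0.3, -0.1, 3.6]
width: 39.8
```

Call:
apply_moves(
  increments=[
    {"gripper": 20, "delta_pos": [-1, 0, 0], "dr": [0, 0, 0]},
    {"gripper": 20, "delta_pos": [-2, 0, 0], "dr": [0, 0, 0]},
    {"gripper": 20, "delta_pos": [-2, 0, 0], "dr": [0, 0, 0]},
    {"gripper": 20, "delta_pos": [-2, 0, 0], "dr": [0, 0, 0]},
    {"gripper": 20, "delta_pos": [0, 0, 0], "dr": [0, 0, 0]},
  ],
)

```text
t: 6.13
ee_pos: [415.9, 390.7, 92.3]
orientation: [1.003, 1.329, -0.994]
ft_force: [0.3, 0.1, -0.6]
width: 39.9
```

Run:
```python
from h import *
look('wrist')
plan([552.5,3,80],-0.8)
```

```text
wrist yellow 439 z 7.0 (array([493.4, 426.4]), array([ 1.9, 70.3]), np.float32(96.4))
wrist yellow 4126 z 33.0 (array([513.2, 428.5]), array([41. , 71.8]), np.float32(97.2))
wrist yellow 338 z 82.0 (array([406.7, 424.3]), array([ 1.1, 37.8]), np.float32(16.4))
wrist yellow 4780 z 107.0 (array([414.4, 398.2]), array([41.5, 55.4]), np.float32(105.5))
wrist yellow 4312 z 5.0 (array([289. , 308.7]), array([50.2, 51.2]), np.float32(34.7))
wrist red 525 z 18.0 (array([424. , 234.7]), array([ 3.4, 36.5]), np.float32(3.9))
t 6.18 at [415.3 390.1  90.7] toolx [ 0.003  0.003 -1.   ] jaw [0.96  0.279 0.004] w 39.9 F [-0.1 -0.  -2.1]
 dr(tool) [ 0.297  -0.0023 -0.0033] shift cm after turn [ 1.07 14.26 38.52]
 shift cm now [ 1.01  2.36 41.01]
```

Call:
apply_moves(
  increments=[
    {"gripper": 20, "delta_pos": [0, 0, 0], "dr": [0.099, 0, 0]},
    {"gripper": 20, "delta_pos": [0, 0, 0], "dr": [0.099, 0, 0]},
    {"gripper": 20, "delta_pos": [0, 0, 0], "dr": [0.099, 0, 0]},
    {"gripper": 20, "delta_pos": [0, 1.3, 3.5], "dr": [0, 0, 0]},
    {"gripper": 20, "delta_pos": [0, 1.3, 3.5], "dr": [0, 0, 0]},
  ],
)

```text
t: 6.6
ee_pos: [438.5, 318.9, 87.5]
orientation: [1.216, 1.204, -1.218]
ft_force: [-0.4, -0.7, -2.3]
width: 40.1
```

Call:
apply_moves(
  increments=[
    {"gripper": 20, "delta_pos": [0, 1.3, 3.5], "dr": [0, 0, 0]},
    {"gripper": 20, "delta_pos": [0, 1.3, 3.5], "dr": [0, 0, 0]},
    {"gripper": 20, "delta_pos": [0, 1.3, 3.5], "dr": [0, 0, 0]},
    {"gripper": 20, "delta_pos": [0, 1.3, 3.5], "dr": [0, 0, 0]},
    {"gripper": 20, "delta_pos": [0, 1.3, 3.5], "dr": [0, 0, 0]},
  ],
)

```text
t: 7.02
ee_pos: [501.3, 141.0, 87.6]
orientation: [1.218, 1.204, -1.221]
ft_force: [0.5, 0.5, -0.9]
width: 39.6
```

Call:
apply_moves(
  increments=[
    {"gripper": 20, "delta_pos": [0, 1.3, 3.5], "dr": [0, 0, 0]},
    {"gripper": 20, "delta_pos": [0, 1.3, 3.5], "dr": [0, 0, 0]},
    {"gripper": 20, "delta_pos": [0, 1.3, 3.5], "dr": [0, 0, 0]},
    {"gripper": 20, "delta_pos": [0, 0, 0], "dr": [0, 0, 0]},
    {"gripper": 20, "delta_pos": [0, 0, 0], "dr": [0, 0, 0]},
  ],
)

```text
t: 7.43
ee_pos: [539.1, 35.6, 87.6]
orientation: [1.222, 1.202, -1.224]
ft_force: [-0.9, -0.0, -1.4]
width: 39.9
```

Run:
```python
from h import *
d,W=look('wrist','w2.png')
plan([552.5,3,80],-0.8)
```

```text
wrist yellow 316 z 77.0 (array([540.4,  70.6]), array([ 0.9, 36.9]), np.float32(178.7))
wrist yellow 4684 z 102.0 (array([539.7,  43.1]), array([40.8, 55.9]), np.float32(89.1))
t 7.48 at [538.6  36.8  87.6] toolx [-0.002  0.    -1.   ] jaw [ 1.    -0.016 -0.002] w 39.7 F [-0.3 -0.1 -0.3]
 dr(tool) [-0.0021 -0.0001  0.0021] shift cm after turn [0.76 1.44 3.36]
 shift cm now [0.76 1.45 3.36]
```

View pics/w2.png

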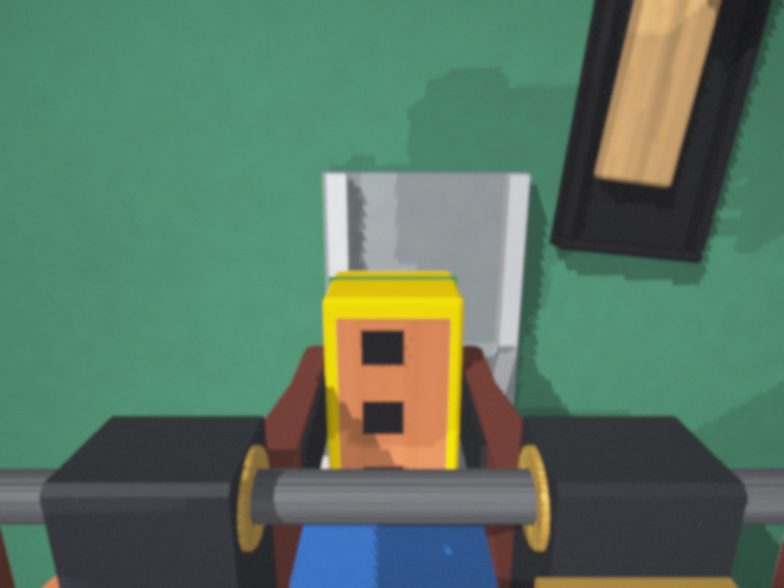

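The holder is held square to the jaws and still behind and left of its target, with the apron's outer end at row 173 and its fences at columns 324–528. I'll refine the lane from this view.

Run:
```python
from h import *
d=cam('wrist'); H=hsv(d).astype(int); m=H[...,1]<70
def p(u,v,z):
    K=np.array(d['mtx']); r=d['R'].T@np.linalg.inv(K)@[u,v,1]; C=-d['R'].T@d['t']; return (C+r*((z-C[2])/r[2]))[:2].round(1)
for r in (130,145,160,175,190,205):
    br=np.nonzero(m[r,215:395])[0]+215; w=np.nonzero(m[r,215:395]&(H[r,215:395,2]>195))[0]+215
    print(r,p(br.min(),r,20),p(br.max(),r,20),'mid',(p(br.min(),r,20)+p(br.max(),r,20))/2,'bright',w.min(),w.max())
for c in (235,240,300,370,373):
    v=np.nonzero(m[90:200,c])[0][0]+90; print('end',c,v,p(c,v,20),p(c,v,10))
```

```text
130 [511.3  97.3] [597.6  96. ] mid [554.45  96.65] bright 234 378
145 [511.5  88.7] [597.6  87.4] mid [554.55  88.05] bright 235 376
160 [511.   79.9] [597.5  78.6] mid [554.25  79.25] bright 235 375
175 [511.1  70.9] [597.4  69.6] mid [554.25  70.25] bright 235 374
190 [510.7  61.7] [597.3  60.4] mid [554.    61.05] bright 236 373
205 [510.2  52.2] [596.6  50.9] mid [553.4   51.55] bright 361 372
end 235 124 [513.8 100.7] [512.6 100.1]
end 240 124 [516.7 100.7] [515.6 100.1]
end 300 125 [551.3  99.6] [551.8  98.9]
end 370 125 [591.7  98.9] [594.   98.3]
end 373 125 [593.4  98.9] [595.8  98.3]
```

Call:
apply_moves(
  increments=[
    {"gripper": 20, "delta_pos": [0, 0.65, 1.6], "dr": [0, 0, 0]},
    {"gripper": 20, "delta_pos": [0, 0.7, 1.6], "dr": [0, 0, 0]},
    {"gripper": 20, "delta_pos": [2, 0, 0], "dr": [0, 0, 0]},
    {"gripper": 20, "delta_pos": [1.6, 0, 0], "dr": [0, 0, 0]},
    {"gripper": 20, "delta_pos": [0.8, 0, 0], "dr": [0, 0, 0]},
  ],
)

```text
t: 7.95
ee_pos: [550.9, 6.6, 42.9]
orientation: [1.217, 1.206, -1.22]
ft_force: [-0.8, 0.2, -1.6]
width: 39.9
```

Call:
apply_moves(
  increments=[
    {"gripper": 20, "delta_pos": [0, 0, 0], "dr": [0, 0, 0]},
    {"gripper": 20, "delta_pos": [0, 0, 0], "dr": [0, 0, 0]},
    {"gripper": 20, "delta_pos": [0, 0, 0], "dr": [0, 0, 0]},
    {"gripper": 20, "delta_pos": [0, 0, 0], "dr": [0, 0, 0]},
    {"gripper": 20, "delta_pos": [0, 0, 0], "dr": [0, 0, 0]},
  ],
)

```text
t: 8.37
ee_pos: [553.0, 5.4, 45.5]
orientation: [1.22, 1.202, -1.218]
ft_force: [-1.1, -0.3, -1.1]
width: 39.7
```

Run:
```python
from h import *
look('wrist')
plan([552.2,4.8,30.5],-1)
```

```text
wrist yellow 323 z 35.0 (array([554. ,  40.6]), array([ 1.1, 37.1]), np.float32(179.2))
wrist yellow 4675 z 60.0 (array([553.4,  13.2]), array([40.7, 55.2]), np.float32(89.1))
t 8.42 at [552.9   5.3  45.4] toolx [ 0.001 -0.    -1.   ] jaw [ 1.    -0.014  0.001] w 40.1 F [ 0.  -0.5 -1.8]
 dr(tool) [ 0.0036 -0.     -0.0012] shift cm after turn [ 1.49 -0.07  0.06]
 shift cm now [ 1.49 -0.07  0.06]
```

Call:
apply_moves(
  increments=[
    {"gripper": 20, "delta_pos": [0.8, -0.05, 0.05], "dr": [0, 0, 0]},
    {"gripper": 20, "delta_pos": [0.6, 0, 0], "dr": [0, 0, 0]},
    {"gripper": 20, "delta_pos": [0, 0, 0], "dr": [0, 0, 0]},
    {"gripper": 20, "delta_pos": [0, 0, 0], "dr": [0, 0, 0]},
    {"gripper": 20, "delta_pos": [0, 0, 0], "dr": [0, 0, 0]},
  ],
)

```text
t: 8.83
ee_pos: [551.8, 4.7, 30.4]
orientation: [1.219, 1.203, -1.22]
ft_force: [-0.1, -0.1, -1.7]
width: 39.9
```

Call:
apply_moves(
  increments=[
    {"gripper": 62, "delta_pos": [0, 0, 0], "dr": [0, 0, 0]},
    {"gripper": 62, "delta_pos": [0, 0, 0], "dr": [0, 0, 0]},
    {"gripper": 62, "delta_pos": [0, 0, 0], "dr": [0, 0, 0]},
    {"gripper": 62, "delta_pos": [0, 0, 0], "dr": [0, 0, 0]},
    {"gripper": 62, "delta_pos": [0, 0, 0], "dr": [0, 0, 0]},
  ],
)

```text
t: 9.25
ee_pos: [552.1, 4.7, 30.8]
orientation: [1.22, 1.202, -1.219]
ft_force: [-0.4, -0.3, -0.5]
width: 54.6
```

Call:
apply_moves(
  increments=[
    {"gripper": 62, "delta_pos": [-2, 0, 0], "dr": [0, 0, 0]},
    {"gripper": 62, "delta_pos": [-3, 0, 0], "dr": [0, 0, 0]},
    {"gripper": 62, "delta_pos": [-3, 0, 0], "dr": [0, 0, 0]},
    {"gripper": 100, "delta_pos": [-3, 0, -2], "dr": [0, 0, 0]},
    {"gripper": 100, "delta_pos": [0, 0, -3], "dr": [0, 0, 0]},
  ],
)

```text
t: 9.67
ee_pos: [556.1, 53.8, 146.3]
orientation: [1.226, 1.195, -1.215]
ft_force: [1.9, -0.0, 0.7]
width: 64.7
```

Run:
```python
from h import *
look('top')
plan([513.2,428.5,140],7.1)
```

```text
top yellow 134 z 36.0 (array([512.9, 427.5]), array([40.2, 71.8]), np.float32(96.1))
top yellow 402 z 7.0 (array([296.3, 297.4]), array([49.5, 73.8]), np.float32(126.3))
top red 126 z 52.0 (array([660.7, 214.7]), array([14.2, 73. ]), np.float32(81.1))
top red 280 z 60.0 (array([576.8, 600.7]), array([ 19.1, 101.9]), np.float32(145.7))
top red 44 z 34.0 (array([415.7, 228. ]), array([ 6.6, 48.2]), np.float32(0.9))
t 9.72 at [555.1  58.9 144.2] toolx [ 0.007  0.002 -1.   ] jaw [ 1.    -0.015  0.007] w 68.2 F [ 0.6  2.3 -0.7]
 dr(tool) [-0.1389 -0.0019 -0.0071] shift cm after turn [  0.42   0.41 -37.2 ]
 shift cm now [  0.48  -4.75 -36.89]
```

Call:
apply_moves(
  increments=[
    {"gripper": 100, "delta_pos": [0, 0, 0], "dr": [-0.07, 0, 0]},
    {"gripper": 100, "delta_pos": [0, 0, 0], "dr": [-0.07, 0, 0]},
    {"gripper": 100, "delta_pos": [0, 0.05, -3.7], "dr": [0, 0, 0]},
    {"gripper": 100, "delta_pos": [0, 0.05, -3.7], "dr": [0, 0, 0]},
    {"gripper": 100, "delta_pos": [0, 0.05, -3.7], "dr": [0, 0, 0]},
  ],
)

```text
t: 10.13
ee_pos: [539.9, 165.7, 140.5]
orientation: [1.117, 1.266, -1.117]
ft_force: [1.0, 0.3, 0.0]
width: 87.8
```

Call:
apply_moves(
  increments=[
    {"gripper": 100, "delta_pos": [0, 0.05, -3.7], "dr": [0, 0, 0]},
    {"gripper": 100, "delta_pos": [0, 0.05, -3.7], "dr": [0, 0, 0]},
    {"gripper": 100, "delta_pos": [0, 0.05, -3.7], "dr": [0, 0, 0]},
    {"gripper": 100, "delta_pos": [0, 0, -3.7], "dr": [0, 0, 0]},
    {"gripper": 100, "delta_pos": [0, 0, -3.7], "dr": [0, 0, 0]},
  ],
)

```text
t: 10.55
ee_pos: [517.7, 350.4, 140.4]
orientation: [1.115, 1.266, -1.116]
ft_force: [1.0, -0.3, -0.1]
width: 88.0
```

Call:
apply_moves(
  increments=[
    {"gripper": 100, "delta_pos": [0, 0, -3.7], "dr": [0, 0, 0]},
    {"gripper": 100, "delta_pos": [0, 0, -3.7], "dr": [0, 0, 0]},
    {"gripper": 100, "delta_pos": [0, 0, 0], "dr": [0, 0, 0]},
    {"gripper": 100, "delta_pos": [0, 0, 0], "dr": [0, 0, 0]},
    {"gripper": 100, "delta_pos": [0, 0, 0], "dr": [0, 0, 0]},
  ],
)

```text
t: 10.97
ee_pos: [508.6, 421.6, 140.0]
orientation: [1.114, 1.267, -1.117]
ft_force: [-0.2, -1.1, -0.1]
width: 87.7
```

Run:
```python
from h import *
look('wrist')
plan([513.2,428.5,20],7.1)
```

```text
wrist yellow 2103 z 34.0 (array([513.6, 428.9]), array([40. , 71.5]), np.float32(97.4))
wrist yellow 1252 z 5.0 (array([297.4, 325.4]), array([34.1, 39.6]), np.float32(6.1))
wrist red 375 z 40.0 (array([611.2, 568.9]), array([1.9, 9.1]), np.float32(154.1))
wrist red 1251 z 31.0 (array([421.8, 230.4]), array([10.8, 43.2]), np.float32(3.9))
wrist red 220 z 31.0 (array([660.1, 251.3]), array([ 5.6, 15.6]), np.float32(62.7))
t 11.02 at [508.8 421.  140.1] toolx [-0.001 -0.001 -1.   ] jaw [ 0.992  0.125 -0.001] w 87.8 F [ 0.1 -0.7  0.2]
 dr(tool) [0.0018 0.0009 0.0011] shift cm after turn [12.01  0.53 -0.69]
 shift cm now [12.01  0.54 -0.7 ]
```

Call:
apply_moves(
  increments=[
    {"gripper": 100, "delta_pos": [3, 0.55, -0.7], "dr": [0, 0, 0]},
    {"gripper": 100, "delta_pos": [3, 0, 0], "dr": [0, 0, 0]},
    {"gripper": 100, "delta_pos": [3, 0, 0], "dr": [0, 0, 0]},
    {"gripper": 100, "delta_pos": [2, 0, 0], "dr": [0, 0, 0]},
    {"gripper": 100, "delta_pos": [1, 0, 0], "dr": [0, 0, 0]},
  ],
)

```text
t: 11.43
ee_pos: [512.6, 426.8, 17.6]
orientation: [1.113, 1.266, -1.122]
ft_force: [-0.2, -1.2, 0.7]
width: 87.9
```

Call:
apply_moves(
  increments=[
    {"gripper": 100, "delta_pos": [0, 0, 0], "dr": [0, 0, 0]},
    {"gripper": 20, "delta_pos": [0, 0, 0], "dr": [0, 0, 0]},
    {"gripper": 20, "delta_pos": [0, 0, 0], "dr": [0, 0, 0]},
    {"gripper": 20, "delta_pos": [0, 0, 0], "dr": [0, 0, 0]},
    {"gripper": 20, "delta_pos": [0, 0, 0], "dr": [0, 0, 0]},
  ],
)

```text
t: 11.85
ee_pos: [514.5, 430.4, 22.3]
orientation: [1.118, 1.266, -1.114]
ft_force: [-0.2, -0.2, -0.4]
width: 64.6
```

Call:
apply_moves(
  increments=[
    {"gripper": 20, "delta_pos": [0, 0, 0], "dr": [0, 0, 0]},
    {"gripper": 20, "delta_pos": [0, 0, 0], "dr": [0, 0, 0]},
    {"gripper": 20, "delta_pos": [0, 0, 0], "dr": [0, 0, 0]},
    {"gripper": 20, "delta_pos": [0, 0, 0], "dr": [0, 0, 0]},
    {"gripper": 20, "delta_pos": [0, 0, 0], "dr": [0, 0, 0]},
  ],
)

```text
t: 12.27
ee_pos: [513.6, 429.9, 20.9]
orientation: [1.116, 1.266, -1.116]
ft_force: [-0.9, -0.3, 2.6]
width: 40.0
```

Call:
apply_moves(
  increments=[
    {"gripper": 20, "delta_pos": [-1, 0, 0], "dr": [0, 0, 0]},
    {"gripper": 20, "delta_pos": [-2, 0, 0], "dr": [0, 0, 0]},
    {"gripper": 20, "delta_pos": [-2, 0, 0], "dr": [0, 0, 0]},
    {"gripper": 20, "delta_pos": [-3, 0, 0], "dr": [0, 0, 0]},
    {"gripper": 20, "delta_pos": [0, 0, 0], "dr": [0, 0, 0]},
  ],
)

```text
t: 12.68
ee_pos: [516.4, 431.9, 106.6]
orientation: [1.122, 1.265, -1.109]
ft_force: [2.0, 1.0, -1.1]
width: 39.3
```

Run:
```python
from h import *
look('wrist')
look('top')
plan([554.2,130,100],-1)
```

```text
wrist yellow 324 z 95.0 (array([512.7, 466.3]), array([ 1.2, 37.8]), np.float32(6.9))
wrist yellow 4640 z 119.0 (array([516., 439.]), array([41., 56.]), np.float32(96.5))
wrist yellow 143 z 4.0 (array([314.4, 311.9]), array([ 6.4, 15.8]), np.float32(124.8))
wrist yellow 58 z 5.0 (array([311.2, 265.2]), array([ 6.8, 16.2]), np.float32(51.6))
wrist red 777 z 45.0 (array([610.1, 569.5]), array([ 1.9, 10.7]), np.float32(147.1))
top yellow 108 z 45.0 (array([551.2,   4. ]), array([38.8, 69.2]), np.float32(89.4))
top yellow 51 z 118.0 (array([522.7, 400.4]), array([20.3, 44.8]), np.float32(32.0))
top yellow 355 z 7.0 (array([298., 295.]), array([49.5, 69. ]), np.float32(126.5))
top red 128 z 52.0 (array([660.9, 215.8]), array([14.2, 76.2]), np.float32(81.9))
top red 43 z 33.0 (array([415.7, 228. ]), array([ 6.7, 48.2]), np.float32(0.9))
t 12.78 at [514.4 430.3 102.3] toolx [ 0.002  0.002 -1.   ] jaw [0.992 0.126 0.002] w 40.2 F [-1.4  0.1 -2.1]
 dr(tool) [ 0.1435 -0.0016 -0.0023] shift cm after turn [ 0.23  4.51 29.96]
 shift cm now [ 0.18  0.18 30.29]
```

Call:
apply_moves(
  increments=[
    {"gripper": 20, "delta_pos": [0, 0, 0], "dr": [0.072, 0, 0]},
    {"gripper": 20, "delta_pos": [0, 0, 0], "dr": [0.072, 0, 0]},
    {"gripper": 20, "delta_pos": [0, 0.5, 3.3], "dr": [0, 0, 0]},
    {"gripper": 20, "delta_pos": [0, 0.5, 3.3], "dr": [0, 0, 0]},
    {"gripper": 20, "delta_pos": [0, 0.5, 3.3], "dr": [0, 0, 0]},
  ],
)

```text
t: 13.2
ee_pos: [525.6, 329.2, 98.9]
orientation: [1.219, 1.202, -1.224]
ft_force: [0.6, 0.1, -1.8]
width: 39.9
```

Call:
apply_moves(
  increments=[
    {"gripper": 20, "delta_pos": [0, 0.5, 3.3], "dr": [0, 0, 0]},
    {"gripper": 20, "delta_pos": [0, 0.5, 3.3], "dr": [0, 0, 0]},
    {"gripper": 20, "delta_pos": [0, 0.5, 3.3], "dr": [0, 0, 0]},
    {"gripper": 20, "delta_pos": [0, 0.5, 3.3], "dr": [0, 0, 0]},
    {"gripper": 20, "delta_pos": [0, 0.5, 3.3], "dr": [0, 0, 0]},
  ],
)

```text
t: 13.62
ee_pos: [547.8, 163.2, 99.3]
orientation: [1.221, 1.202, -1.225]
ft_force: [0.5, -0.1, -1.0]
width: 39.5
```

Call:
apply_moves(
  increments=[
    {"gripper": 20, "delta_pos": [0, 0.5, 3.3], "dr": [0, 0, 0]},
    {"gripper": 20, "delta_pos": [0, 0, 0], "dr": [0, 0, 0]},
    {"gripper": 20, "delta_pos": [0, 0, 0], "dr": [0, 0, 0]},
    {"gripper": 20, "delta_pos": [0, 0, 0], "dr": [0, 0, 0]},
    {"gripper": 20, "delta_pos": [0, 0, 0], "dr": [0, 0, 0]},
  ],
)

```text
t: 14.03
ee_pos: [552.9, 132.9, 100.1]
orientation: [1.221, 1.202, -1.222]
ft_force: [0.7, 1.6, -1.1]
width: 39.8
```

Run:
```python
from h import *
look('wrist')
look('top')
plan([553.4,79,50],-1)
```

```text
wrist yellow 322 z 88.0 (array([554. , 167.9]), array([ 1.1, 37.5]), np.float32(179.3))
wrist yellow 4716 z 113.0 (array([553.7, 140. ]), array([41.3, 56.2]), np.float32(89.3))
wrist yellow 283 z 44.0 (array([535.4,  15. ]), array([ 4.4, 38.2]), np.float32(88.3))
wrist yellow 249 z 44.0 (array([570.7,  13.9]), array([ 3.7, 38.6]), np.float32(90.3))
wrist red 7546 z 50.0 (array([661.1, 216.4]), array([14.8, 79.1]), np.float32(81.4))
wrist red 1896 z 32.0 (array([418.6, 228.4]), array([ 9.2, 50.6]), np.float32(3.8))
top yellow 103 z 46.0 (array([552.2,   4.1]), array([37.2, 69.1]), np.float32(89.8))
top yellow 404 z 7.0 (array([296.3, 297.6]), array([50. , 74.4]), np.float32(125.3))
top red 101 z 52.0 (array([660.8, 217.9]), array([14.4, 65.9]), np.float32(80.8))
top red 251 z 61.0 (array([576.3, 600.3]), array([ 19.7, 100.7]), np.float32(146.5))
t 14.13 at [553.  133.2 100.4] toolx [-0. -0. -1.] jaw [ 1.    -0.016 -0.   ] w 39.7 F [ 0.8 -0.4 -1.2]
 dr(tool) [0.0012 0.     0.0005] shift cm after turn [5.04 0.14 5.42]
 shift cm now [5.04 0.13 5.42]
```

Call:
apply_moves(
  increments=[
    {"gripper": 20, "delta_pos": [0, 0.06, 2.7], "dr": [0, 0, 0]},
    {"gripper": 20, "delta_pos": [0, 0.06, 2.6], "dr": [0, 0, 0]},
    {"gripper": 20, "delta_pos": [2.5, 0, 0], "dr": [0, 0, 0]},
    {"gripper": 20, "delta_pos": [2, 0, 0], "dr": [0, 0, 0]},
    {"gripper": 20, "delta_pos": [0.5, 0, 0], "dr": [0, 0, 0]},
  ],
)

```text
t: 14.55
ee_pos: [551.8, 79.3, 48.3]
orientation: [1.22, 1.203, -1.225]
ft_force: [-0.3, 0.2, -1.7]
width: 39.5
```

Call:
apply_moves(
  increments=[
    {"gripper": 20, "delta_pos": [0, 0, 0], "dr": [0, 0, 0]},
    {"gripper": 20, "delta_pos": [0, 0, 0], "dr": [0, 0, 0]},
    {"gripper": 20, "delta_pos": [1, 0, 0], "dr": [0, 0, 0]},
    {"gripper": 20, "delta_pos": [0.8, 0, 0], "dr": [0, 0, 0]},
    {"gripper": 20, "delta_pos": [0, 0, 0], "dr": [0, 0, 0]},
  ],
)

```text
t: 14.97
ee_pos: [553.0, 79.2, 31.7]
orientation: [1.221, 1.202, -1.223]
ft_force: [-0.7, 0.5, -1.3]
width: 39.6
```

Call:
apply_moves(
  increments=[
    {"gripper": 20, "delta_pos": [0, 0, 0], "dr": [0, 0, 0]},
    {"gripper": 20, "delta_pos": [0, 0, 0], "dr": [0, 0, 0]},
    {"gripper": 62, "delta_pos": [0, 0, 0], "dr": [0, 0, 0]},
    {"gripper": 62, "delta_pos": [0, 0, 0], "dr": [0, 0, 0]},
    {"gripper": 62, "delta_pos": [0, 0, 0], "dr": [0, 0, 0]},
  ],
)

```text
t: 15.38
ee_pos: [553.9, 79.0, 33.1]
orientation: [1.223, 1.2, -1.222]
ft_force: [-0.1, -0.2, 0.8]
width: 53.9
```

Call:
apply_moves(
  increments=[
    {"gripper": 62, "delta_pos": [0, 0, 0], "dr": [0, 0, 0]},
    {"gripper": 62, "delta_pos": [0, 0, 0], "dr": [0, 0, 0]},
    {"gripper": 62, "delta_pos": [-2, 0, 0], "dr": [0, 0, 0]},
    {"gripper": 62, "delta_pos": [-3, 0, 0], "dr": [0, 0, 0]},
    {"gripper": 62, "delta_pos": [-4, 0, 0], "dr": [0, 0, 0]},
  ],
)

```text
t: 15.8
ee_pos: [551.6, 78.7, 121.5]
orientation: [1.219, 1.204, -1.227]
ft_force: [0.8, 0.8, 0.6]
width: 54.4
```

Run:
```python
from h import *
look('wrist')
look('top')
plan([661.5,216.5,120],-8.6)
```

```text
wrist yellow 4275 z 44.0 (array([553.8,  54.8]), array([ 40.4, 119.1]), np.float32(88.6))
wrist red 2613 z 50.0 (array([657.3, 191.4]), array([14.2, 29.1]), np.float32(82.6))
top yellow 404 z 7.0 (array([296.4, 297.4]), array([50.3, 74.5]), np.float32(124.8))
top red 124 z 52.0 (array([660.9, 214.7]), array([13.9, 73.1]), np.float32(82.3))
top red 269 z 61.0 (array([577.2, 600.6]), array([ 19.2, 100.2]), np.float32(145.2))
top red 43 z 34.0 (array([414.2, 228. ]), array([ 7., 45.]), np.float32(179.8))
t 15.9 at [557.3  79.5 128.1] toolx [ 0.009  0.001 -1.   ] jaw [ 1.    -0.018  0.009] w 54.2 F [0.7 0.3 0.1]
 dr(tool) [ 0.1321 -0.002  -0.0094] shift cm after turn [  0.81   8.25 -15.11]
 shift cm now [  0.92  10.16 -13.89]
```

Run:
```python
from h import *
d=dict(np.load('pics/top0.npz')); d['R']=cv2.Rodrigues(d['rvec'])[0]; d['t']=d['tvec'].ravel()
W=pts(d); q=(W[...,0]>550)&(W[...,0]<820)&(W[...,1]>100)&(W[...,1]<320)&(W[...,2]>70)&(d['range_z']>0)
print(q.sum(), W[q].min(0),W[q][np.argsort(W[q][:,0])[:8]].round(0).tolist())
# tray outline
H=hsv(d).astype(int); m=(H[...,2]<50)&(W[...,0]>590)&(W[...,0]<730)&(W[...,1]>60)&(W[...,1]<330)
for b in blobs(d,m,100): print('tray',rect(plane(d,b,16)))
```

```text
Traceback (most recent call last):
ValueError: zero-size array to reduction operation minimum which has no identity
```

Call:
apply_moves(
  increments=[
    {"gripper": 62, "delta_pos": [0, 0, 0], "dr": [0.066, 0, 0]},
    {"gripper": 62, "delta_pos": [0, 0, 0], "dr": [0.066, 0, 0]},
    {"gripper": 62, "delta_pos": [0, 1.65, -3.0], "dr": [0, 0, 0]},
    {"gripper": 62, "delta_pos": [0, 1.65, -3.0], "dr": [0, 0, 0]},
    {"gripper": 62, "delta_pos": [0, 1.65, -3.0], "dr": [0, 0, 0]},
  ],
)

```text
t: 16.32
ee_pos: [616.4, 161.2, 122.3]
orientation: [1.319, 1.134, -1.32]
ft_force: [1.0, 0.0, 0.5]
width: 54.9
```

Call:
apply_moves(
  increments=[
    {"gripper": 62, "delta_pos": [0, 1.65, -3.0], "dr": [0, 0, 0]},
    {"gripper": 62, "delta_pos": [0, 1.65, -3.0], "dr": [0, 0, 0]},
    {"gripper": 62, "delta_pos": [0, 0, 0], "dr": [0, 0, 0]},
    {"gripper": 62, "delta_pos": [0, 0, 0], "dr": [0, 0, 0]},
    {"gripper": 62, "delta_pos": [0, 0, 0], "dr": [0, 0, 0]},
  ],
)

```text
t: 16.73
ee_pos: [656.4, 214.5, 121.5]
orientation: [1.317, 1.135, -1.321]
ft_force: [0.3, 0.2, -0.6]
width: 54.3
```

Run:
```python
from h import *
d,W=look('wrist','w3.png')
look('top')
plan([661.3,216.4,29],-8.6)
```

```text
wrist yellow 676 z 43.0 (array([572.6,  82.2]), array([ 5.1, 43.2]), np.float32(89.3))
wrist yellow 116 z 18.0 (array([574.3,  61.8]), array([ 1.9, 48.4]), np.float32(87.5))
wrist red 2475 z 51.0 (array([662.1, 217.3]), array([12.6, 79.2]), np.float32(81.4))
top yellow 242 z 45.0 (array([553. ,  41.5]), array([ 39.8, 144.4]), np.float32(88.7))
top red 227 z 61.0 (array([576.3, 600.3]), array([ 18.6, 102. ]), np.float32(147.3))
t 16.83 at [656.5 213.8 122.1] toolx [-0.002 -0.001 -1.   ] jaw [ 0.989 -0.15  -0.002] w 54.0 F [-0.6 -0.2 -0.1]
 dr(tool) [-0.0007  0.0009  0.0015] shift cm after turn [ 9.31  0.44 -0.33]
 shift cm now [ 9.31  0.45 -0.34]
```

View pics/w3.png

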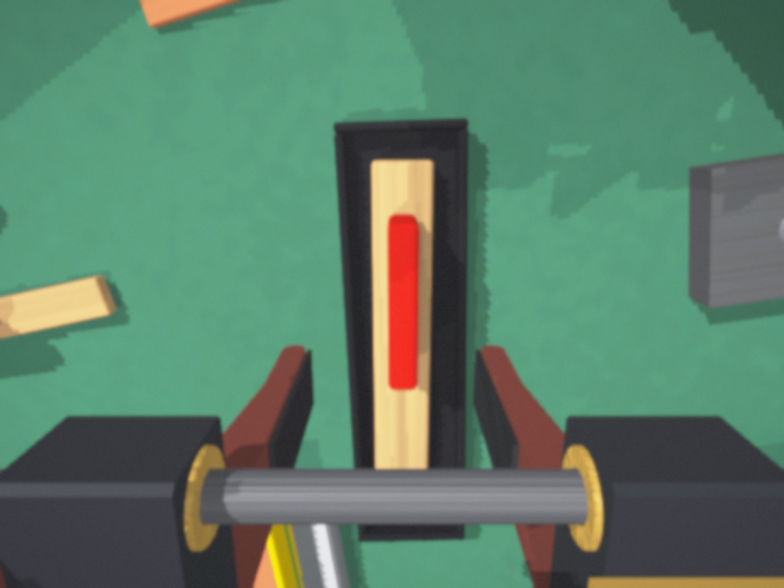

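The stick's grip is between the fingers at (403,300), the bar is aligned with the jaws, and nothing is in the way.

Call:
apply_moves(
  increments=[
    {"gripper": 62, "delta_pos": [2.5, 0.5, -0.3], "dr": [0, 0, 0]},
    {"gripper": 62, "delta_pos": [2.5, 0, 0], "dr": [0, 0, 0]},
    {"gripper": 62, "delta_pos": [2.0, 0, 0], "dr": [0, 0, 0]},
    {"gripper": 62, "delta_pos": [1.5, 0, 0], "dr": [0, 0, 0]},
    {"gripper": 62, "delta_pos": [0.8, 0, 0], "dr": [0, 0, 0]},
  ],
)

```text
t: 17.25
ee_pos: [661.4, 215.9, 27.6]
orientation: [1.317, 1.135, -1.322]
ft_force: [-1.1, 0.6, 0.5]
width: 54.3
```

Call:
apply_moves(
  increments=[
    {"gripper": 62, "delta_pos": [0, 0, 0], "dr": [0, 0, 0]},
    {"gripper": 0, "delta_pos": [0, 0, 0], "dr": [0, 0, 0]},
    {"gripper": 0, "delta_pos": [0, 0, 0], "dr": [0, 0, 0]},
    {"gripper": 0, "delta_pos": [0, 0, 0], "dr": [0, 0, 0]},
    {"gripper": 0, "delta_pos": [0, 0, 0], "dr": [0, 0, 0]},
  ],
)

```text
t: 17.67
ee_pos: [663.8, 217.5, 31.0]
orientation: [1.32, 1.134, -1.317]
ft_force: [-0.3, 1.0, 0.8]
width: 31.0
```

Call:
apply_moves(
  increments=[
    {"gripper": 0, "delta_pos": [0, 0, 0], "dr": [0, 0, 0]},
    {"gripper": 0, "delta_pos": [0, 0, 0], "dr": [0, 0, 0]},
    {"gripper": 0, "delta_pos": [0, 0, 0], "dr": [0, 0, 0]},
    {"gripper": 0, "delta_pos": [0, 0, 0], "dr": [0, 0, 0]},
    {"gripper": 0, "delta_pos": [0, 0, 0], "dr": [0, 0, 0]},
  ],
)

```text
t: 18.08
ee_pos: [663.0, 217.3, 30.0]
orientation: [1.319, 1.135, -1.319]
ft_force: [-2.2, -0.2, 4.2]
width: 14.2
```

Run:
```python
from h import *
plan([557,250,100],-1)
```

```text
t 18.08 at [663.  217.3  30. ] toolx [-0.  0. -1.] jaw [ 0.989 -0.149 -0.   ] w 14.2 F [-2.2 -0.2  4.2]
 dr(tool) [-1.325e-01 -1.000e-04  0.000e+00] shift cm after turn [ -7.   -10.65  -3.08]
 shift cm now [ -6.99 -10.97  -1.65]
```

Call:
apply_moves(
  increments=[
    {"gripper": 0, "delta_pos": [-1, 0, 0], "dr": [0, 0, 0]},
    {"gripper": 0, "delta_pos": [-2, 0, 0], "dr": [0, 0, 0]},
    {"gripper": 0, "delta_pos": [-2, 0, 0], "dr": [0, 0, 0]},
    {"gripper": 0, "delta_pos": [-2, 0, 0], "dr": [0, 0, 0]},
    {"gripper": 0, "delta_pos": [0, 0, -2], "dr": [-0.066, 0, 0]},
  ],
)

```text
t: 18.5
ee_pos: [668.1, 235.2, 104.3]
orientation: [1.276, 1.164, -1.269]
ft_force: [1.3, 0.1, -0.5]
width: 13.8
```

Call:
apply_moves(
  increments=[
    {"gripper": 0, "delta_pos": [0, 0, -1.8], "dr": [-0.066, 0, 0]},
    {"gripper": 0, "delta_pos": [0, -2.6, 0], "dr": [0, 0, 0]},
    {"gripper": 0, "delta_pos": [0, -2.6, 0], "dr": [0, 0, 0]},
    {"gripper": 0, "delta_pos": [0, -2.6, 0], "dr": [0, 0, 0]},
    {"gripper": 0, "delta_pos": [0, -2.6, 0], "dr": [0, 0, 0]},
  ],
)

```text
t: 18.92
ee_pos: [562.3, 256.8, 99.9]
orientation: [1.223, 1.201, -1.222]
ft_force: [0.2, -0.1, -0.9]
width: 14.1
```

Call:
apply_moves(
  increments=[
    {"gripper": 0, "delta_pos": [0, 0, 0], "dr": [0, 0, 0]},
    {"gripper": 0, "delta_pos": [0, 0, 0], "dr": [0, 0, 0]},
    {"gripper": 0, "delta_pos": [0, 0, 0], "dr": [0, 0, 0]},
    {"gripper": 0, "delta_pos": [0, 0, 0], "dr": [0, 0, 0]},
    {"gripper": 0, "delta_pos": [0, 0, 0], "dr": [0, 0, 0]},
  ],
)

```text
t: 19.33
ee_pos: [564.8, 256.8, 99.9]
orientation: [1.224, 1.2, -1.222]
ft_force: [0.4, -0.7, 0.0]
width: 13.9
```

Run:
```python
from h import *
d,W=look('wrist','w4.png')
H=hsv(d); h,s,v=[H[...,i].astype(int) for i in range(3)]
for n in ('wrist','top'):
    d=cam(n);W=pts(d);H=hsv(d); h,s,v=[H[...,i].astype(int) for i in range(3)]
    for b in blobs(d,(h>10)&(h<24)&(s>50)&(s<180)&(v>120)&(W[...,2]>60)&(W[...,2]<120),30): print(n,'wood',b.sum(),np.median(W[b],0).round(1),np.percentile(W[b],2,0).round(1),np.percentile(W[b],98,0).round(1),rect(W[b]))
look('top')
plan([557,255,36],-1)
```

```text
wrist red 2034 z 32.0 (array([416.3, 229.5]), array([10.4, 56.4]), np.float32(3.5))
wrist wood 5423 [565.9 302.7  86.2] [551.6 268.4  84.5] [580.2 320.2  87.7] (array([565.7, 293.1]), array([30. , 55.3]), np.float32(88.8))
wrist wood 2149 [563.8 176.6  86.1] [549.7 163.6  84.9] [577.7 192.1  87.2] (array([564. , 178.2]), array([29.8, 31.8]), np.float32(88.2))
top wood 582 [ 100.  -581.8   92.5] [  14.2 -600.    61.5] [ 186.3 -563.9  119.3] (array([  99.9, -582.6]), array([ 24.9, 193.2]), np.float32(17.7))
top yellow 222 z 45.0 (array([554.1,  43. ]), array([ 39.9, 141.4]), np.float32(90.1))
top red 247 z 61.0 (array([576.6, 600.4]), array([ 19.4, 101.9]), np.float32(147.5))
t 19.53 at [563.9 256.7  99.5] toolx [ 0.  0. -1.] jaw [ 1.    -0.018  0.   ] w 13.9 F [ 0.3 -0.2 -1.3]
 dr(tool) [-0.0009 -0.     -0.    ] shift cm after turn [ 6.35 -0.69  0.18]
 shift cm now [ 6.35 -0.69  0.18]
```

View pics/w4.png

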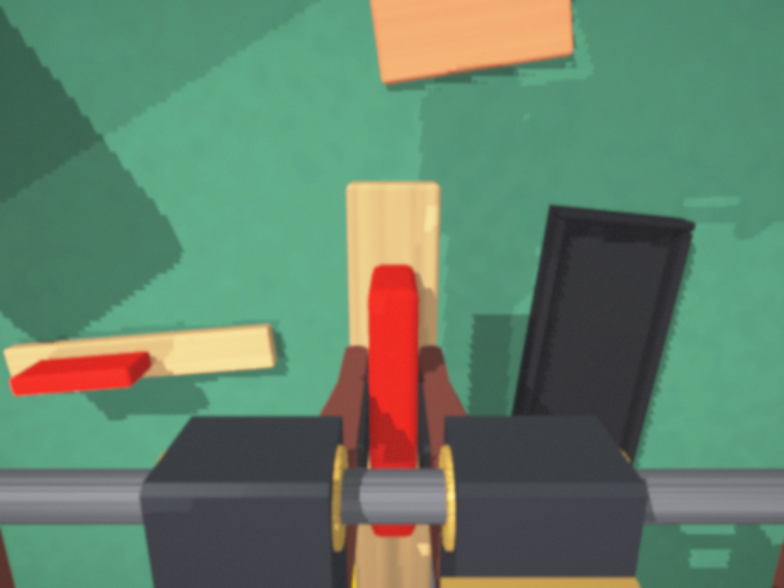

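Call:
apply_moves(
  increments=[
    {"gripper": 0, "delta_pos": [2, -0.8, 0], "dr": [0, 0, 0]},
    {"gripper": 0, "delta_pos": [2, 0, 0], "dr": [0, 0, 0]},
    {"gripper": 0, "delta_pos": [1.6, 0, 0], "dr": [0, 0, 0]},
    {"gripper": 0, "delta_pos": [0.6, 0, 0], "dr": [0, 0, 0]},
    {"gripper": 0, "delta_pos": [0, 0, 0], "dr": [0, 0, 0]},
  ],
)

```text
t: 19.95
ee_pos: [554.6, 256.4, 36.1]
orientation: [1.22, 1.202, -1.225]
ft_force: [0.6, -0.1, -0.9]
width: 13.7
```

Call:
apply_moves(
  increments=[
    {"gripper": 0, "delta_pos": [0, 0, 0], "dr": [0, 0, 0]},
    {"gripper": 0, "delta_pos": [0, 0, 0], "dr": [0, 0, 0]},
    {"gripper": 0, "delta_pos": [0, 0, 0], "dr": [0, 0, 0]},
    {"gripper": 0, "delta_pos": [0, 0, 0], "dr": [0, 0, 0]},
    {"gripper": 0, "delta_pos": [0, 0, 0], "dr": [0, 0, 0]},
  ],
)

```text
t: 20.37
ee_pos: [555.9, 257.1, 38.4]
orientation: [1.223, 1.2, -1.221]
ft_force: [0.3, -0.5, -1.2]
width: 13.8
```

Run:
```python
from h import *
d=cam('wrist');W=pts(d);H=hsv(d); h,s,v=[H[...,i].astype(int) for i in range(3)]
for b in blobs(d,(h>10)&(h<24)&(s>50)&(s<180)&(v>120)&(W[...,2]>5)&(W[...,2]<60),300): print('wood',b.sum(),np.median(W[b],0).round(1),rect(W[b]))
look('top')
plan([557,255,36.8],-1)
```

```text
wood 5465 [557.5 302.9  24.9] (array([557.4, 293.6]), array([29.9, 55.2]), np.float32(88.7))
wood 4363 [459.9 236.4   7.9] (array([453.3, 231.6]), array([ 22.4, 101.8]), np.float32(4.1))
wood 2134 [555.2 177.2  24.8] (array([555.3, 178.6]), array([29.6, 31.5]), np.float32(89.0))
top yellow 236 z 45.0 (array([554.8,  44.3]), array([ 39.4, 144. ]), np.float32(90.9))
top red 239 z 61.0 (array([576.5, 600.9]), array([ 19. , 101.3]), np.float32(145.8))
t 20.47 at [555.7 257.   38.1] toolx [ 0.001  0.    -1.   ] jaw [ 1.    -0.018  0.001] w 13.7 F [ 0.  0. -1.]
 dr(tool) [-0.0005 -0.0003 -0.0007] shift cm after turn [0.13 0.13 0.2 ]
 shift cm now [0.13 0.13 0.2 ]
```

Call:
apply_moves(
  increments=[
    {"gripper": 0, "delta_pos": [0.1, 0, 1.2], "dr": [0, 0, 0]},
    {"gripper": 0, "delta_pos": [0, 0, 1.0], "dr": [0, 0, 0]},
    {"gripper": 0, "delta_pos": [0, 0, 1.0], "dr": [0, 0, 0]},
    {"gripper": 0, "delta_pos": [0, 0, 1.0], "dr": [0, 0, 0]},
    {"gripper": 0, "delta_pos": [0, 0, 1.0], "dr": [0, 0, 0]},
  ],
)

```text
t: 20.88
ee_pos: [554.5, 203.7, 36.8]
orientation: [1.223, 1.2, -1.223]
ft_force: [-0.5, 2.4, -0.9]
width: 13.8
```

Call:
apply_moves(
  increments=[
    {"gripper": 0, "delta_pos": [0, 0, 1.0], "dr": [0, 0, 0]},
    {"gripper": 0, "delta_pos": [0, 0, 1.0], "dr": [0, 0, 0]},
    {"gripper": 0, "delta_pos": [0, 0, 1.0], "dr": [0, 0, 0]},
    {"gripper": 0, "delta_pos": [0, 0, 1.0], "dr": [0, 0, 0]},
    {"gripper": 0, "delta_pos": [0, 0, 1.0], "dr": [0, 0, 0]},
  ],
)

```text
t: 21.3
ee_pos: [553.6, 154.0, 36.7]
orientation: [1.223, 1.201, -1.222]
ft_force: [-0.7, 3.2, 0.7]
width: 13.7
```

```bash
cat >> h.py <<'E'
def wood(lo,hi,mn=300):
    d=cam('wrist');W=pts(d);H=hsv(d); h,s,v=[H[...,i].astype(int) for i in range(3)]
    for b in blobs(d,(h>10)&(h<24)&(s>50)&(s<180)&(v>120)&(W[...,2]>lo)&(W[...,2]<hi),mn): print('wood',b.sum(),np.median(W[b],0).round(1),rect(W[b]),'ymax',np.percentile(W[b][:,1],99).round(1))
E
python3 - <<'E'
from h import *
wood(10,60); d,_=look('top','t2.png'); cv2.imwrite('pics/t2c.png',cv2.resize(d['img'][110:230,220:440,::-1],None,fx=3,fy=3))
plan([557,255,36.8],-1)
E
```

```text
wood 5476 [555.1 199.8  23.1] (array([555.1, 190.5]), array([30.1, 55.1]), np.float32(88.4)) ymax 217.7
wood 2144 [552.8  73.9  23.1] (array([552. ,  75.1]), array([31.1, 31.8]), np.float32(90.1)) ymax 90.0
top yellow 71 z 45.0 (array([550.8,  -6.4]), array([39.9, 60.3]), np.float32(89.8))
top yellow 63 z 6.0 (array([321.2, 291.9]), array([18.3, 39.5]), np.float32(108.3))
top red 239 z 61.0 (array([576.8, 601.1]), array([ 18.1, 100.6]), np.float32(146.0))
t 21.4 at [553.2 153.1  36.5] toolx [-0.001 -0.001 -1.   ] jaw [ 1.    -0.019 -0.001] w 14.0 F [-0.3  0.1 -0.9]
 dr(tool) [-0.0019  0.0008  0.0011] shift cm after turn [ -0.03   0.2  -10.19]
 shift cm now [ -0.04   0.18 -10.2 ]
```

View pics/t2c.png

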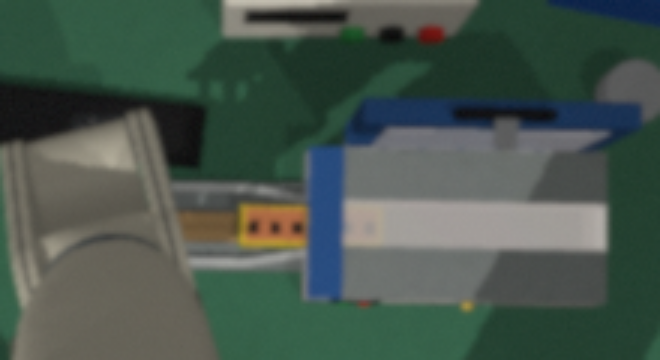

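Holder A's nose is under the window and B is aligned at the mouth, at about (275,226). The forces are small, so I'll keep pushing.

Call:
apply_moves(
  increments=[
    {"gripper": 0, "delta_pos": [0, 0.05, 1.0], "dr": [0, 0, 0]},
    {"gripper": 0, "delta_pos": [0, 0.05, 1.0], "dr": [0, 0, 0]},
    {"gripper": 0, "delta_pos": [0, 0, 1.0], "dr": [0, 0, 0]},
    {"gripper": 0, "delta_pos": [0, 0, 1.0], "dr": [0, 0, 0]},
    {"gripper": 0, "delta_pos": [0, 0, 1.0], "dr": [0, 0, 0]},
  ],
)

```text
t: 21.82
ee_pos: [553.6, 103.9, 36.6]
orientation: [1.222, 1.201, -1.223]
ft_force: [0.7, 2.0, 0.5]
width: 14.1
```

Call:
apply_moves(
  increments=[
    {"gripper": 0, "delta_pos": [0, 0, 1.0], "dr": [0, 0, 0]},
    {"gripper": 0, "delta_pos": [0, 0, 1.0], "dr": [0, 0, 0]},
    {"gripper": 0, "delta_pos": [0, 0, 1.0], "dr": [0, 0, 0]},
    {"gripper": 0, "delta_pos": [0, 0, 1.0], "dr": [0, 0, 0]},
    {"gripper": 0, "delta_pos": [0, 0, 1.0], "dr": [0, 0, 0]},
  ],
)

```text
t: 22.23
ee_pos: [552.7, 53.9, 36.7]
orientation: [1.222, 1.201, -1.223]
ft_force: [0.1, 2.0, -1.4]
width: 13.9
```

Call:
apply_moves(
  increments=[
    {"gripper": 0, "delta_pos": [0, 0, 1.0], "dr": [0, 0, 0]},
    {"gripper": 0, "delta_pos": [0, 0, 0.8], "dr": [0, 0, 0]},
    {"gripper": 0, "delta_pos": [0, 0, 0.6], "dr": [0, 0, 0]},
    {"gripper": 0, "delta_pos": [0, 0, 0], "dr": [0, 0, 0]},
    {"gripper": 0, "delta_pos": [0, 0, 0], "dr": [0, 0, 0]},
  ],
)

```text
t: 22.65
ee_pos: [552.5, 30.5, 36.7]
orientation: [1.223, 1.2, -1.223]
ft_force: [-0.1, -0.1, -0.8]
width: 13.9
```

Run:
```python
from h import *
wood(10,60); d=cam('scene'); cv2.imwrite('pics/s2c.png',cv2.resize(d['img'][120:290,110:310,::-1],None,fx=3.5,fy=3.5)); d=cam('top'); cv2.imwrite('pics/t3c.png',cv2.resize(d['img'][110:230,220:440,::-1],None,fx=3,fy=3))
# where roof/holder limits fall in the crop of top
print('top px in crop: strip inner edge z60, rear limit z44',((proj(d,[[552,-40,60],[552,-75.5,60],[552,-325,60],[550,-94,44],[550,-238,44]])-[220,110])*3).round(0).tolist())
plan([555,255,36.8],-1)
```

```text
wood 5529 [553.9  76.3  23.1] (array([553.8,  67. ]), array([32.2, 55.2]), np.float32(89.0)) ymax 94.3
wood 2103 [551.7 -49.7  23.1] (array([551.4, -48. ]), array([29.8, 31.2]), np.float32(90.7)) ymax -34.0
top px in crop: strip inner edge z60, rear limit z44 [[305.0, 220.0], [341.0, 220.0], [593.0, 219.0], [358.0, 224.0], [502.0, 223.0]]
t 22.8 at [552.5  31.2  36.7] toolx [ 0. -0. -1.] jaw [ 1.    -0.018  0.   ] w 13.9 F [ 0.5  0.7 -0.8]
 dr(tool) [-0.0001  0.     -0.0001] shift cm after turn [-1.000e-02 -1.400e-01 -2.238e+01]
 shift cm now [-1.000e-02 -1.400e-01 -2.238e+01]
```

View pics/t3c.png

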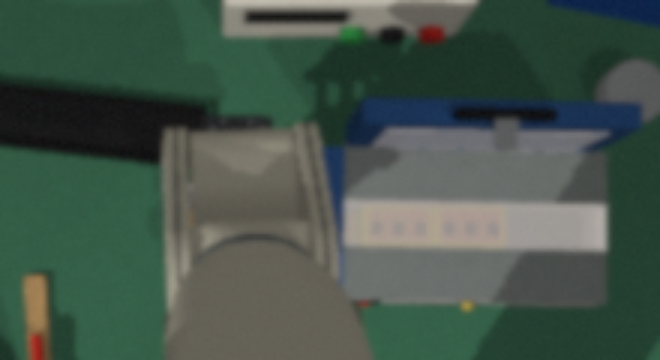

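View pics/s2c.png

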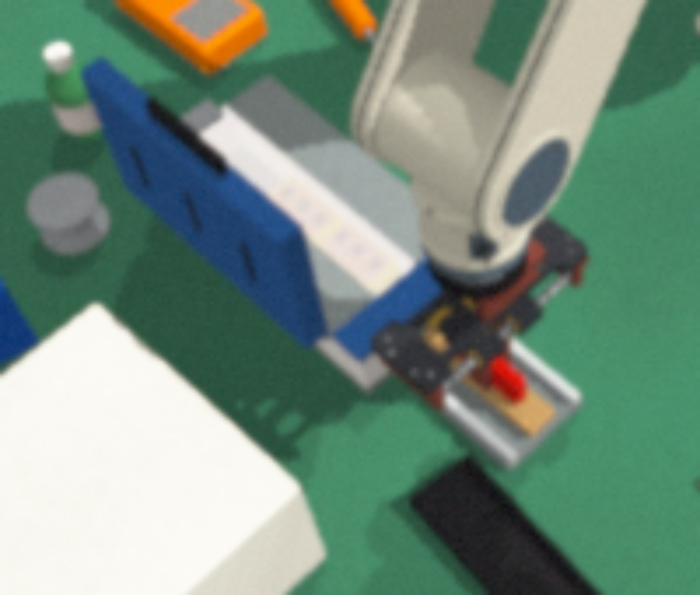

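Both holders are now under the window: columns 361–506 in the top crop, with the strip's edge at 343, which leaves about 18 mm of margin. I'll withdraw the stick.

Call:
apply_moves(
  increments=[
    {"gripper": 0, "delta_pos": [0, 0, -1.5], "dr": [0, 0, 0]},
    {"gripper": 0, "delta_pos": [0, 0, -3], "dr": [0, 0, 0]},
    {"gripper": 0, "delta_pos": [0, 0, -3], "dr": [0, 0, 0]},
    {"gripper": 0, "delta_pos": [0, 0, -3], "dr": [0, 0, 0]},
    {"gripper": 0, "delta_pos": [0, 0, -3], "dr": [0, 0, 0]},
  ],
)

```text
t: 23.22
ee_pos: [554.7, 167.6, 36.7]
orientation: [1.222, 1.201, -1.222]
ft_force: [1.0, -0.1, -1.0]
width: 14.1
```

Call:
apply_moves(
  increments=[
    {"gripper": 0, "delta_pos": [0, 0, -3], "dr": [0, 0, 0]},
    {"gripper": 0, "delta_pos": [0, 0, -3], "dr": [0, 0, 0]},
    {"gripper": 0, "delta_pos": [-2, 0, -3], "dr": [0, 0, 0]},
    {"gripper": 0, "delta_pos": [-2.5, 0, 0], "dr": [0, 0, 0]},
    {"gripper": 0, "delta_pos": [-2.5, 0, 0], "dr": [0, 0, 0]},
  ],
)

```text
t: 23.63
ee_pos: [555.5, 258.2, 106.8]
orientation: [1.219, 1.203, -1.221]
ft_force: [0.6, 0.1, -0.2]
width: 13.9
```

Call:
apply_moves(
  increments=[
    {"gripper": 0, "delta_pos": [0, 2.7, 0], "dr": [0, 0, 0]},
    {"gripper": 0, "delta_pos": [0, 2.7, 0], "dr": [0, 0, 0]},
    {"gripper": 0, "delta_pos": [0, 2.7, 0], "dr": [0, 0, 0]},
    {"gripper": 0, "delta_pos": [0, 2.7, 0], "dr": [0.066, 0, 0]},
    {"gripper": 0, "delta_pos": [0, 0, 0], "dr": [0.066, 0, 0]},
  ],
)

```text
t: 24.05
ee_pos: [669.1, 254.4, 107.3]
orientation: [1.325, 1.13, -1.317]
ft_force: [-0.2, -0.3, -1.4]
width: 13.9
```

Call:
apply_moves(
  increments=[
    {"gripper": 0, "delta_pos": [0, 0, 0], "dr": [0, 0, 0]},
    {"gripper": 0, "delta_pos": [0, 0, 0], "dr": [0, 0, 0]},
    {"gripper": 0, "delta_pos": [0, 0, 0], "dr": [0, 0, 0]},
    {"gripper": 0, "delta_pos": [0, 0, 0], "dr": [0, 0, 0]},
    {"gripper": 0, "delta_pos": [0, 0, 0], "dr": [0, 0, 0]},
  ],
)

```text
t: 24.47
ee_pos: [663.8, 254.2, 106.7]
orientation: [1.318, 1.135, -1.318]
ft_force: [-0.4, -0.1, -0.9]
width: 13.7
```

Run:
```python
from h import *
wood(60,120); d,_=look('wrist','w5.png')
plan([663,217.3,80],-8.6)
```

```text
wood 5491 [671.8 299.4  93.1] (array([669.8, 290.3]), array([30.1, 55. ]), np.float32(81.3)) ymax 318.0
wood 2140 [652.4 175.1  93.1] (array([652.7, 176.4]), array([29.6, 31.7]), np.float32(81.9)) ymax 191.9
t 24.57 at [664.1 254.2 106.8] toolx [-0. -0. -1.] jaw [ 0.989 -0.149 -0.   ] w 13.6 F [ 0.1 -0.1 -1.4]
 dr(tool) [0.001  0.     0.0001] shift cm after turn [2.68 0.44 3.66]
 shift cm now [2.68 0.44 3.66]
```

View pics/w5.png

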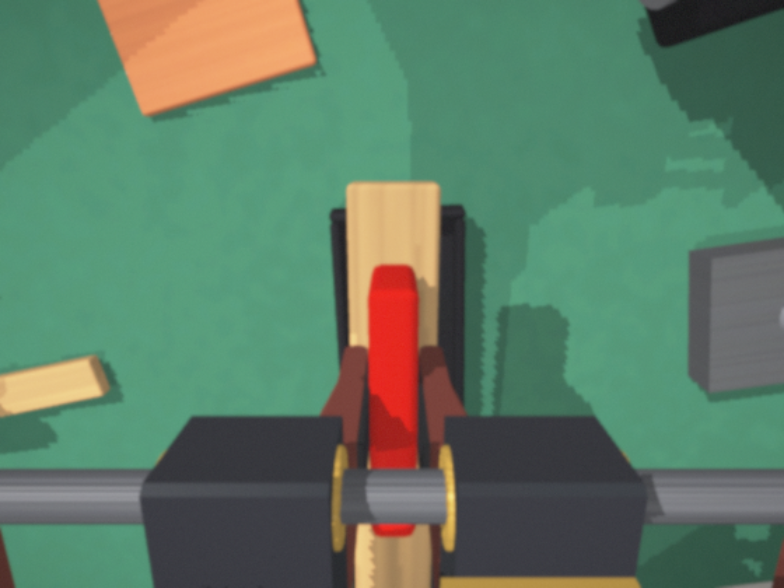

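Call:
apply_moves(
  increments=[
    {"gripper": 0, "delta_pos": [0, 0.2, 1.8], "dr": [0, 0, 0]},
    {"gripper": 0, "delta_pos": [0, 0.2, 1.9], "dr": [0, 0, 0]},
    {"gripper": 0, "delta_pos": [1.5, 0, 0], "dr": [0, 0, 0]},
    {"gripper": 0, "delta_pos": [1.5, 0, 0], "dr": [0, 0, 0]},
    {"gripper": 0, "delta_pos": [1.5, 0, 0], "dr": [0, 0, 0]},
  ],
)

```text
t: 24.98
ee_pos: [662.7, 216.5, 60.3]
orientation: [1.319, 1.134, -1.319]
ft_force: [0.2, -0.2, -1.5]
width: 14.0
```

Call:
apply_moves(
  increments=[
    {"gripper": 0, "delta_pos": [0, 0, 0], "dr": [0, 0, 0]},
    {"gripper": 0, "delta_pos": [0, 0, 0], "dr": [0, 0, 0]},
    {"gripper": 0, "delta_pos": [0, 0, 0], "dr": [0, 0, 0]},
    {"gripper": 0, "delta_pos": [0, 0, 0], "dr": [0, 0, 0]},
    {"gripper": 0, "delta_pos": [0, 0, 0], "dr": [0, 0, 0]},
  ],
)

```text
t: 25.4
ee_pos: [663.4, 217.3, 62.4]
orientation: [1.319, 1.134, -1.317]
ft_force: [-0.8, 0.2, -0.9]
width: 14.0
```

Run:
```python
from h import *
wood(30,120)
plan([663,217.3,31],-8.6)
```

```text
wood 5584 [671.6 262.8  48.8] (array([669.4, 253.3]), array([30.1, 55.3]), np.float32(81.4)) ymax 281.4
wood 2172 [652.1 138.3  48.7] (array([657.1, 166.2]), array([29.6, 87.2]), np.float32(80.5)) ymax 205.6
t 25.45 at [663.4 217.2  62.4] toolx [ 0.001  0.    -1.   ] jaw [ 0.989 -0.149  0.001] w 13.8 F [-0.   0.2 -1.3]
 dr(tool) [ 0.0005 -0.0006 -0.0011] shift cm after turn [ 3.14 -0.04 -0.  ]
 shift cm now [ 3.14 -0.04 -0.  ]
```

Call:
apply_moves(
  increments=[
    {"gripper": 0, "delta_pos": [1.5, 0, 0], "dr": [0, 0, 0]},
    {"gripper": 0, "delta_pos": [1.0, 0, 0], "dr": [0, 0, 0]},
    {"gripper": 0, "delta_pos": [0.6, 0, 0], "dr": [0, 0, 0]},
    {"gripper": 0, "delta_pos": [0, 0, 0], "dr": [0, 0, 0]},
    {"gripper": 0, "delta_pos": [0, 0, 0], "dr": [0, 0, 0]},
  ],
)

```text
t: 25.87
ee_pos: [662.3, 216.6, 29.5]
orientation: [1.318, 1.135, -1.32]
ft_force: [-0.3, -1.0, -0.2]
width: 13.4
```

Call:
apply_moves(
  increments=[
    {"gripper": 0, "delta_pos": [0, 0, 0], "dr": [0, 0, 0]},
    {"gripper": 50, "delta_pos": [0, 0, 0], "dr": [0, 0, 0]},
    {"gripper": 50, "delta_pos": [0, 0, 0], "dr": [0, 0, 0]},
    {"gripper": 50, "delta_pos": [0, 0, 0], "dr": [0, 0, 0]},
    {"gripper": 50, "delta_pos": [0, 0, 0], "dr": [0, 0, 0]},
  ],
)

```text
t: 26.28
ee_pos: [662.9, 216.8, 30.7]
orientation: [1.319, 1.134, -1.319]
ft_force: [-0.1, -0.1, -0.2]
width: 37.1
```

Call:
apply_moves(
  increments=[
    {"gripper": 50, "delta_pos": [-1, 0, 0], "dr": [0, 0, 0]},
    {"gripper": 50, "delta_pos": [-3, 0, 0], "dr": [0, 0, 0]},
    {"gripper": 50, "delta_pos": [-4, 0, 0], "dr": [0, 0, 0]},
    {"gripper": 50, "delta_pos": [-4, 0, 0], "dr": [0, 0, 0]},
    {"gripper": 50, "delta_pos": [-4, 0, 0], "dr": [0, 0, 0]},
  ],
)

```text
t: 26.7
ee_pos: [662.6, 216.7, 193.1]
orientation: [1.319, 1.135, -1.319]
ft_force: [0.2, 0.1, 1.1]
width: 43.8
```

Call:
apply_moves(
  increments=[
    {"gripper": 50, "delta_pos": [-4, 0, 0], "dr": [0, 0, 0]},
    {"gripper": 50, "delta_pos": [-4, 0, 0], "dr": [0, 0, 0]},
    {"gripper": 50, "delta_pos": [-4, 0, 0], "dr": [0, 0, 0]},
    {"gripper": 0, "delta_pos": [-2, 0, 0], "dr": [0, 0, 0]},
    {"gripper": 0, "delta_pos": [0, 0, 0], "dr": [0, 0, 0]},
  ],
)

```text
t: 27.12
ee_pos: [665.2, 217.5, 338.8]
orientation: [1.327, 1.13, -1.309]
ft_force: [-0.6, -0.0, 0.0]
width: 33.8
```

Run:
```python
from h import *
d,W=look('wrist','w6.png'); d,W=look('top'); 
H=hsv(d); h,s,v=[H[...,i].astype(int) for i in range(3)]
b=(h>100)&(h<125)&(s>130)&(v>40)&(W[...,0]>550)&(W[...,0]<720)&(W[...,1]<-40)&(W[...,1]>-400)&(W[...,2]>75)
P=W[b]; print('hood',b.sum(),P.min(0).round(0),P.max(0).round(0),np.percentile(P,[5,50,95],axis=0).round(0).tolist())
d=cam('scene'); W=pts(d); H=hsv(d); h,s,v=[H[...,i].astype(int) for i in range(3)]
b=(h>100)&(h<125)&(s>130)&(v>40)&(W[...,0]>550)&(W[...,0]<720)&(W[...,1]<-40)&(W[...,1]>-400)&(W[...,2]>75)
P=W[b]; print('hood scene',b.sum(),np.percentile(P,[2,50,98],axis=0).round(0).tolist())
print('x vs z outer face',[(z,np.median(P[abs(P[:,2]-z)<5][:,0]).round(1)) for z in (90,120,150,180,200)])
k=(v<45)&(W[...,0]>520)&(W[...,0]<720)&(W[...,1]<-100)&(W[...,1]>-320)&(W[...,2]>150)
print('lip',k.sum(),np.percentile(W[k],[2,50,98],axis=0).round(0).tolist())
plan([500,-200,320],-1)
```

```text
wrist yellow 459 z 5.0 (array([321.3, 276.7]), array([24. , 53.4]), np.float32(67.0))
wrist red 643 z 51.0 (array([663.1, 217. ]), array([11.8, 78.2]), np.float32(81.0))
wrist red 344 z 32.0 (array([416.6, 229.3]), array([ 9.4, 54.9]), np.float32(4.0))
top yellow 67 z 7.0 (array([281.2, 326.5]), array([18.3, 44.9]), np.float32(12.1))
top red 220 z 62.0 (array([576.8, 600.4]), array([ 19.7, 100.7]), np.float32(147.2))
hood 785 [ 617. -324.   79.] [644. -78. 231.] [[619.0, -316.0, 135.0], [630.0, -175.0, 209.0], [643.0, -80.0, 215.0]]
hood scene 1763 [[625.0, -318.0, 80.0], [643.0, -178.0, 170.0], [648.0, -79.0, 214.0]]
x vs z outer face [(90, np.float64(645.6)), (120, np.float64(645.1)), (150, np.float64(644.5)), (180, np.float64(644.0)), (200, np.float64(643.1))]
lip 63 [[628.0, -241.0, 218.0], [632.0, -204.0, 225.0], [634.0, -161.0, 230.0]]
t 27.27 at [662.2 216.6 330.2] toolx [-0.001 -0.    -1.   ] jaw [ 0.989 -0.149 -0.001] w 22.1 F [-0.4  0.8 -0.9]
 dr(tool) [-0.1326  0.0003  0.0008] shift cm after turn [  1.02 -15.49  41.94]
 shift cm now [ 1.05 -9.81 43.62]
```

View pics/w6.png

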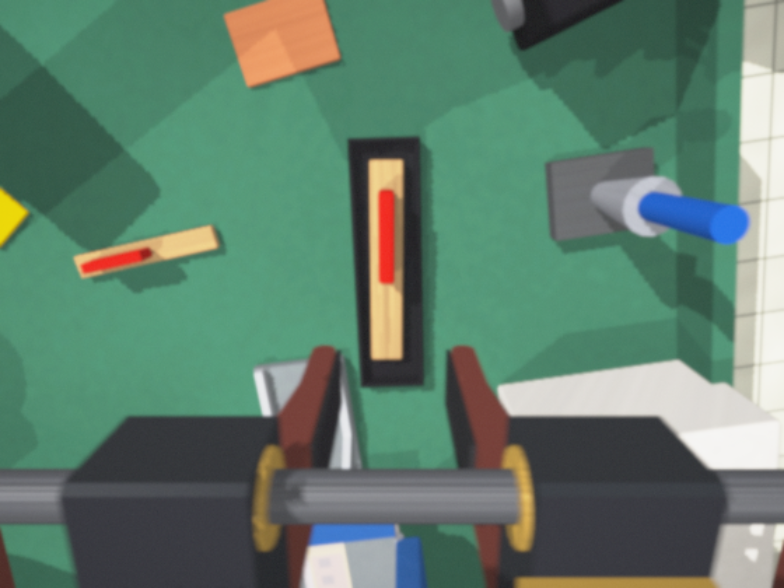

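The stick lies flat in its tray, at about (386,258). Next is the hood, which is near upright with its outer face at x≈645. First I'll check the clearance behind it.

Run:
```python
from h import *
d=dict(np.load('pics/top0.npz')); d['R']=cv2.Rodrigues(d['rvec'])[0]; d['t']=d['tvec'].ravel(); W=pts(d)
q=(W[...,0]>655)&(W[...,0]<900)&(W[...,1]<0)&(W[...,1]>-300)&(W[...,2]>30)
P=W[q]; print(P.min(0).round(0),P.max(0).round(0))
for x in range(650,800,15):
    s=P[(abs(P[:,0]-x)<8)&(abs(P[:,1]+200)<60)]; print(x,len(s),s[:,2].max().round(0) if len(s) else '')
plan([678,-201,330],-1)
```

```text
[ 737. -300.   30.] [900.  -0. 141.]
650 0 
665 0 
680 0 
695 0 
710 0 
725 0 
740 43 54.0
755 251 136.0
770 112 137.0
785 110 136.0
t 27.27 at [662.2 216.6 330.2] toolx [-0.001 -0.    -1.   ] jaw [ 0.989 -0.149 -0.001] w 22.1 F [-0.4  0.8 -0.9]
 dr(tool) [-0.1326  0.0003  0.0008] shift cm after turn [2.000e-02 2.310e+00 4.173e+01]
 shift cm now [3.000e-02 7.800e+00 4.105e+01]
```

Call:
apply_moves(
  increments=[
    {"gripper": 0, "delta_pos": [0, 0, 0], "dr": [-0.066, 0, 0]},
    {"gripper": 0, "delta_pos": [0, 0, 0], "dr": [-0.066, 0, 0]},
    {"gripper": 0, "delta_pos": [0, 0.21, 3.8], "dr": [0, 0, 0]},
    {"gripper": 0, "delta_pos": [0, 0.21, 3.8], "dr": [0, 0, 0]},
    {"gripper": 0, "delta_pos": [0, 0.21, 3.8], "dr": [0, 0, 0]},
  ],
)

```text
t: 27.68
ee_pos: [665.8, 101.9, 327.8]
orientation: [1.218, 1.204, -1.225]
ft_force: [1.4, 0.5, 0.1]
width: 0.3
```

Call:
apply_moves(
  increments=[
    {"gripper": 0, "delta_pos": [0, 0.21, 3.8], "dr": [0, 0, 0]},
    {"gripper": 0, "delta_pos": [0, 0.21, 3.8], "dr": [0, 0, 0]},
    {"gripper": 0, "delta_pos": [0, 0.21, 3.8], "dr": [0, 0, 0]},
    {"gripper": 0, "delta_pos": [0, 0.21, 3.8], "dr": [0, 0, 0]},
    {"gripper": 0, "delta_pos": [0, 0.21, 3.8], "dr": [0, 0, 0]},
  ],
)

```text
t: 28.1
ee_pos: [672.9, -89.1, 328.0]
orientation: [1.221, 1.204, -1.225]
ft_force: [0.5, -0.1, 0.5]
width: 0.4
```

Call:
apply_moves(
  increments=[
    {"gripper": 0, "delta_pos": [0, 0.21, 3.8], "dr": [0, 0, 0]},
    {"gripper": 0, "delta_pos": [0, 0.21, 3.8], "dr": [0, 0, 0]},
    {"gripper": 0, "delta_pos": [0, 0.21, 3.7], "dr": [0, 0, 0]},
    {"gripper": 0, "delta_pos": [0, 0, 0], "dr": [0, 0, 0]},
    {"gripper": 0, "delta_pos": [0, 0, 0], "dr": [0, 0, 0]},
  ],
)

```text
t: 28.52
ee_pos: [677.2, -202.3, 327.8]
orientation: [1.224, 1.203, -1.227]
ft_force: [0.0, 0.3, -0.1]
width: 0.7
```

Run:
```python
from h import *
plan([678,-201,203],-1)
```

```text
t 28.52 at [ 677.2 -202.3  327.8] toolx [-0.004  0.001 -1.   ] jaw [ 1.    -0.021 -0.004] w 0.7 F [ 0.   0.3 -0.1]
 dr(tool) [-0.0039 -0.0013  0.0042] shift cm after turn [12.48  0.08 -0.14]
 shift cm now [12.48  0.13 -0.12]
```

Call:
apply_moves(
  increments=[
    {"gripper": 0, "delta_pos": [3, 0, 0], "dr": [0, 0, 0]},
    {"gripper": 0, "delta_pos": [3, 0, 0], "dr": [0, 0, 0]},
    {"gripper": 0, "delta_pos": [3, 0, 0], "dr": [0, 0, 0]},
    {"gripper": 0, "delta_pos": [2.5, 0, 0], "dr": [0, 0, 0]},
    {"gripper": 0, "delta_pos": [1.2, 0, 0], "dr": [0, 0, 0]},
  ],
)

```text
t: 28.93
ee_pos: [675.9, -198.0, 198.5]
orientation: [1.22, 1.209, -1.226]
ft_force: [-0.4, 0.9, 0.1]
width: 0.3
```

Call:
apply_moves(
  increments=[
    {"gripper": 0, "delta_pos": [0, 0, 0], "dr": [0, 0, 0]},
    {"gripper": 0, "delta_pos": [0, -0.4, 0], "dr": [0, 0, 0]},
    {"gripper": 0, "delta_pos": [0, -0.4, 0], "dr": [0, 0, 0]},
    {"gripper": 0, "delta_pos": [0, -0.4, 0], "dr": [0, 0, 0]},
    {"gripper": 0, "delta_pos": [0, -0.5, 0], "dr": [0, 0, 0]},
  ],
)

```text
t: 29.35
ee_pos: [661.9, -200.4, 205.5]
orientation: [1.223, 1.198, -1.221]
ft_force: [-1.0, -0.2, 0.1]
width: 0.6
```

Call:
apply_moves(
  increments=[
    {"gripper": 0, "delta_pos": [0, -0.6, 0], "dr": [0, 0, 0]},
    {"gripper": 0, "delta_pos": [0, -0.6, 0], "dr": [0, 0, 0]},
    {"gripper": 0, "delta_pos": [0, -0.6, 0], "dr": [0, 0, 0]},
    {"gripper": 0, "delta_pos": [0, -0.6, 0], "dr": [0, 0, 0]},
    {"gripper": 0, "delta_pos": [0, -0.6, 0], "dr": [0, 0, 0]},
  ],
)

```text
t: 29.77
ee_pos: [631.6, -199.9, 204.6]
orientation: [1.223, 1.199, -1.221]
ft_force: [3.1, 0.4, 3.2]
width: 0.5
```

Run:
```python
from h import *
plan([627.3,-201,200],-1)
for n in ('top','scene'):
    d=cam(n); W=pts(d); H=hsv(d); h,s,v=[H[...,i].astype(int) for i in range(3)]
    b=(h>100)&(h<125)&(s>130)&(v>40)&(W[...,0]>480)&(W[...,0]<720)&(W[...,1]<-40)&(W[...,1]>-400)&(W[...,2]>75)
    P=W[b]; print(n,b.sum(),np.percentile(P,[2,50,98],axis=0).round(0).tolist())
```

```text
t 29.77 at [ 631.6 -199.9  204.6] toolx [ 0.002 -0.001 -1.   ] jaw [ 1.    -0.018  0.002] w 0.5 F [3.1 0.4 3.2]
 dr(tool) [-0.0006  0.0006 -0.0022] shift cm after turn [ 0.46 -0.43  0.11]
 shift cm now [ 0.46 -0.43  0.11]
top 334 [[603.0, -297.0, 105.0], [614.0, -121.0, 209.0], [634.0, -78.0, 215.0]]
scene 1778 [[606.0, -312.0, 78.0], [631.0, -153.0, 145.0], [645.0, -78.0, 213.0]]
```

Call:
apply_moves(
  increments=[
    {"gripper": 0, "delta_pos": [0.2, -0.73, 0], "dr": [0, 0, 0]},
    {"gripper": 0, "delta_pos": [0.2, -0.73, 0], "dr": [0, 0, 0]},
    {"gripper": 0, "delta_pos": [0.2, -0.73, 0], "dr": [0, 0, 0]},
    {"gripper": 0, "delta_pos": [0.2, -0.73, 0], "dr": [0, 0, 0]},
    {"gripper": 0, "delta_pos": [0.3, -0.73, 0], "dr": [0, 0, 0]},
  ],
)

```text
t: 30.28
ee_pos: [593.9, -199.0, 192.3]
orientation: [1.222, 1.201, -1.223]
ft_force: [1.3, -1.2, 4.1]
width: 0.7
```

Call:
apply_moves(
  increments=[
    {"gripper": 0, "delta_pos": [0.29, -0.6, 0], "dr": [0, 0, 0]},
    {"gripper": 0, "delta_pos": [0.29, -0.6, 0], "dr": [0, 0, 0]},
    {"gripper": 0, "delta_pos": [0.29, -0.6, 0], "dr": [0, 0, 0]},
    {"gripper": 0, "delta_pos": [0.29, -0.6, 0], "dr": [0, 0, 0]},
    {"gripper": 0, "delta_pos": [0.29, -0.6, 0], "dr": [0, 0, 0]},
  ],
)

```text
t: 30.7
ee_pos: [564.2, -198.4, 177.5]
orientation: [1.222, 1.201, -1.223]
ft_force: [2.8, 0.7, -0.6]
width: 0.6
```

Call:
apply_moves(
  increments=[
    {"gripper": 0, "delta_pos": [0.43, -0.5, 0], "dr": [0, 0, 0]},
    {"gripper": 0, "delta_pos": [0.43, -0.5, 0], "dr": [0, 0, 0]},
    {"gripper": 0, "delta_pos": [0.43, -0.5, 0], "dr": [0, 0, 0]},
    {"gripper": 0, "delta_pos": [0.43, -0.5, 0], "dr": [0, 0, 0]},
    {"gripper": 0, "delta_pos": [0.43, -0.5, 0], "dr": [0, 0, 0]},
  ],
)

```text
t: 31.12
ee_pos: [539.5, -198.0, 156.0]
orientation: [1.223, 1.201, -1.222]
ft_force: [1.1, 0.2, 0.4]
width: 0.3
```

Run:
```python
from h import *
plan([540.3,-201,157.3],-1)
```

```text
t 31.12 at [ 539.5 -198.   156. ] toolx [-0.  0. -1.] jaw [ 1.    -0.018 -0.   ] w 0.3 F [1.1 0.2 0.4]
 dr(tool) [-0.0006 -0.0001  0.    ] shift cm after turn [-0.13  0.09  0.3 ]
 shift cm now [-0.13  0.09  0.3 ]
```

Call:
apply_moves(
  increments=[
    {"gripper": 0, "delta_pos": [0.52, -0.38, 0], "dr": [0, 0, 0]},
    {"gripper": 0, "delta_pos": [0.52, -0.38, 0], "dr": [0, 0, 0]},
    {"gripper": 0, "delta_pos": [0.52, -0.38, 0], "dr": [0, 0, 0]},
    {"gripper": 0, "delta_pos": [0.52, -0.38, 0], "dr": [0, 0, 0]},
    {"gripper": 0, "delta_pos": [0.52, -0.38, 0], "dr": [0, 0, 0]},
  ],
)

```text
t: 31.53
ee_pos: [520.8, -197.7, 130.1]
orientation: [1.223, 1.2, -1.222]
ft_force: [1.2, 0.3, 0.3]
width: 0.7
```

Call:
apply_moves(
  increments=[
    {"gripper": 0, "delta_pos": [0.3, -0.3, 0], "dr": [0, 0, 0]},
    {"gripper": 0, "delta_pos": [0.3, -0.3, 0], "dr": [0, 0, 0]},
    {"gripper": 0, "delta_pos": [0.3, -0.3, 0], "dr": [0, 0, 0]},
    {"gripper": 0, "delta_pos": [0.3, -0.3, 0], "dr": [0, 0, 0]},
    {"gripper": 0, "delta_pos": [0.3, -0.3, 0], "dr": [0, 0, 0]},
  ],
)

```text
t: 31.95
ee_pos: [505.8, -197.5, 115.5]
orientation: [1.222, 1.2, -1.222]
ft_force: [1.6, 0.3, 0.4]
width: 0.2
```

Call:
apply_moves(
  increments=[
    {"gripper": 0, "delta_pos": [0.2, 0, 0], "dr": [0, 0, 0]},
    {"gripper": 0, "delta_pos": [0.2, 0, 0], "dr": [0, 0, 0]},
    {"gripper": 0, "delta_pos": [0.2, 0, 0], "dr": [0, 0, 0]},
    {"gripper": 0, "delta_pos": [0.2, 0, 0], "dr": [0, 0, 0]},
    {"gripper": 0, "delta_pos": [0.2, 0, 0], "dr": [0, 0, 0]},
  ],
)

```text
t: 32.37
ee_pos: [506.0, -197.4, 105.5]
orientation: [1.222, 1.201, -1.222]
ft_force: [-0.9, 0.0, 2.0]
width: 0.8
```

Run:
```python
from h import *
plan([500,-201,93],-1)
```

```text
t 32.37 at [ 506.  -197.4  105.5] toolx [-0.  0. -1.] jaw [ 1.    -0.018 -0.   ] w 0.8 F [-0.9  0.   2. ]
 dr(tool) [-0.0004 -0.      0.0002] shift cm after turn [ 1.25 -0.59  0.37]
 shift cm now [ 1.25 -0.59  0.37]
```

Call:
apply_moves(
  increments=[
    {"gripper": 0, "delta_pos": [0.2, 0, 0], "dr": [0, 0, 0]},
    {"gripper": 0, "delta_pos": [0.2, 0, 0], "dr": [0, 0, 0]},
    {"gripper": 0, "delta_pos": [0.2, 0, 0], "dr": [0, 0, 0]},
    {"gripper": 0, "delta_pos": [0.2, 0, 0], "dr": [0, 0, 0]},
    {"gripper": 0, "delta_pos": [0.1, 0, 0], "dr": [0, 0, 0]},
  ],
)

```text
t: 32.78
ee_pos: [505.5, -197.3, 96.5]
orientation: [1.222, 1.202, -1.223]
ft_force: [-2.7, 1.2, 2.7]
width: 0.6
```

Call:
apply_moves(
  increments=[
    {"gripper": 0, "delta_pos": [0.1, 0, 0], "dr": [0, 0, 0]},
    {"gripper": 0, "delta_pos": [0.1, 0, 0], "dr": [0, 0, 0]},
    {"gripper": 0, "delta_pos": [0.1, 0, 0], "dr": [0, 0, 0]},
    {"gripper": 0, "delta_pos": [0, 0, 0], "dr": [0, 0, 0]},
    {"gripper": 0, "delta_pos": [0, 0, 0], "dr": [0, 0, 0]},
  ],
)

```text
t: 33.2
ee_pos: [506.3, -197.5, 93.6]
orientation: [1.223, 1.2, -1.222]
ft_force: [-0.0, 0.6, 0.0]
width: 0.5
```

Call:
apply_moves(
  increments=[
    {"gripper": 0, "delta_pos": [0.05, 0, 0], "dr": [0, 0, 0]},
    {"gripper": 0, "delta_pos": [0.05, 0, 0], "dr": [0, 0, 0]},
    {"gripper": 0, "delta_pos": [0, 0, 0], "dr": [0, 0, 0]},
    {"gripper": 0, "delta_pos": [0, 0, 0], "dr": [0, 0, 0]},
    {"gripper": 0, "delta_pos": [0, 0, 0], "dr": [0, 0, 0]},
  ],
)

```text
t: 33.62
ee_pos: [506.3, -197.5, 93.3]
orientation: [1.223, 1.2, -1.222]
ft_force: [-1.5, -0.1, 6.5]
width: 0.4
```

Call:
apply_moves(
  increments=[
    {"gripper": 0, "delta_pos": [0.05, 0, 0], "dr": [0, 0, 0]},
    {"gripper": 0, "delta_pos": [0.05, 0, 0], "dr": [0, 0, 0]},
    {"gripper": 0, "delta_pos": [0, 0, 0], "dr": [0, 0, 0]},
    {"gripper": 0, "delta_pos": [0, 0, 0], "dr": [0, 0, 0]},
    {"gripper": 0, "delta_pos": [0, 0, 0], "dr": [0, 0, 0]},
  ],
)

```text
t: 34.03
ee_pos: [506.3, -197.5, 93.2]
orientation: [1.223, 1.2, -1.222]
ft_force: [-4.4, 2.2, 16.2]
width: 0.3
```

The tip is at z = 85.2 and the force climbs to 16 N against a hard stop, so the hood looks shut. I'll back off and check.

Call:
apply_moves(
  increments=[
    {"gripper": 0, "delta_pos": [-1, 0, 0], "dr": [0, 0, 0]},
    {"gripper": 0, "delta_pos": [-3, 0, 0], "dr": [0, 0, 0]},
    {"gripper": 0, "delta_pos": [-4, 0, 0], "dr": [0, 0, 0]},
    {"gripper": 0, "delta_pos": [-4, 0, 0], "dr": [0, 0, 0]},
    {"gripper": 0, "delta_pos": [-4, 0, 0], "dr": [0, 0, 0]},
  ],
)

```text
t: 34.45
ee_pos: [505.6, -197.3, 253.5]
orientation: [1.222, 1.201, -1.223]
ft_force: [0.6, -0.2, -0.7]
width: 0.4
```

Call:
apply_moves(
  increments=[
    {"gripper": 0, "delta_pos": [-4, 0, 0], "dr": [0, 0, 0]},
    {"gripper": 0, "delta_pos": [-4, 0, -4], "dr": [0, 0, 0]},
    {"gripper": 0, "delta_pos": [-1, 0, -4], "dr": [0, 0, 0]},
    {"gripper": 0, "delta_pos": [-1, 0, -4], "dr": [0, 0, 0]},
    {"gripper": 0, "delta_pos": [-1, 0, -4], "dr": [0, 0, 0]},
  ],
)

```text
t: 34.87
ee_pos: [508.4, -46.7, 352.6]
orientation: [1.224, 1.199, -1.222]
ft_force: [0.7, 0.7, -0.4]
width: 0.4
```

Call:
apply_moves(
  increments=[
    {"gripper": 0, "delta_pos": [0, 0, -4], "dr": [0, 0, 0]},
    {"gripper": 0, "delta_pos": [0, 0, 0], "dr": [0, 0, 0]},
    {"gripper": 0, "delta_pos": [0, 0, 0], "dr": [0, 0, 0]},
    {"gripper": 0, "delta_pos": [0, 0, 0], "dr": [0, 0, 0]},
    {"gripper": 0, "delta_pos": [0, 0, 0], "dr": [0, 0, 0]},
  ],
)

```text
t: 35.28
ee_pos: [509.3, -9.0, 351.0]
orientation: [1.223, 1.2, -1.224]
ft_force: [0.4, -0.2, 0.6]
width: 0.5
```

Run:
```python
from h import *
for n in ('top','scene','wrist'):
    d,W=look(n,n+'9.png'); H=hsv(d); h,s,v=[H[...,i].astype(int) for i in range(3)]
    b=(h>100)&(h<125)&(s>130)&(v>40)&(W[...,0]>470)&(W[...,0]<640)&(W[...,1]<-90)&(W[...,1]>-315)&(W[...,2]>70)&(W[...,2]<130)
    P=W[b]
    if len(P)>50:
        A=np.c_[P[:,0]-550,P[:,1]+200,np.ones(len(P))]; c=np.linalg.lstsq(A,P[:,2],rcond=None)[0]; print(n,len(P),'slope x,y, z0',c.round(4),np.percentile(P,[2,98],axis=0).round(0).tolist())
print(ctrl.get_obs()['t'])
```

```text
top yellow 403 z 7.0 (array([296.2, 297.7]), array([50.3, 74.5]), np.float32(124.8))
top red 127 z 51.0 (array([661.6, 214.6]), array([15.2, 73.4]), np.float32(81.6))
top red 250 z 61.0 (array([576.7, 600.5]), array([ 18.9, 101.4]), np.float32(146.5))
top red 45 z 34.0 (array([415.7, 227.8]), array([ 6.6, 48.2]), np.float32(1.6))
top 2494 slope x,y, z0 [ 3.90000e-03 -2.10000e-03  8.46442e+01] [[474.0, -312.0, 78.0], [617.0, -103.0, 91.0]]
scene yellow 392 z 7.0 (array([296.4, 298.5]), array([55.2, 76. ]), np.float32(125.1))
scene red 60 z 34.0 (array([416.3, 228.8]), array([ 8.7, 51. ]), np.float32(4.1))
scene red 214 z 52.0 (array([661.9, 216.9]), array([14.9, 75.2]), np.float32(80.1))
scene red 371 z 62.0 (array([579.3, 600.5]), array([ 16.6, 102. ]), np.float32(146.6))
scene 2936 slope x,y, z0 [-1.100e-02  1.000e-04  8.593e+01] [[477.0, -310.0, 79.0], [622.0, -94.0, 90.0]]
wrist red 218 z 46.0 (array([ 743.3, -167.1]), array([11. , 22.3]), np.float32(88.4))
wrist 4712 slope x,y, z0 [5.00000e-04 4.00000e-04 8.43352e+01] [[480.0, -291.0, 83.0], [621.0, -91.0, 86.0]]
35.4333
```

View pics/scene9.png

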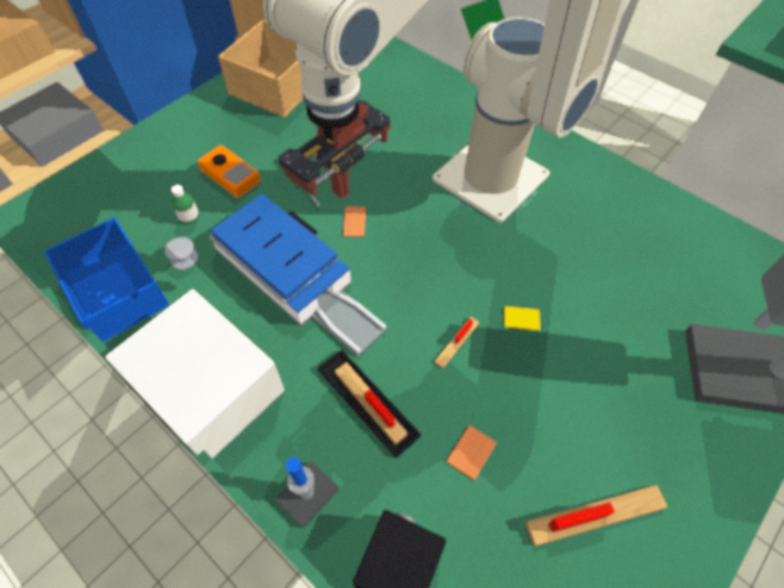

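View pics/wrist9.png

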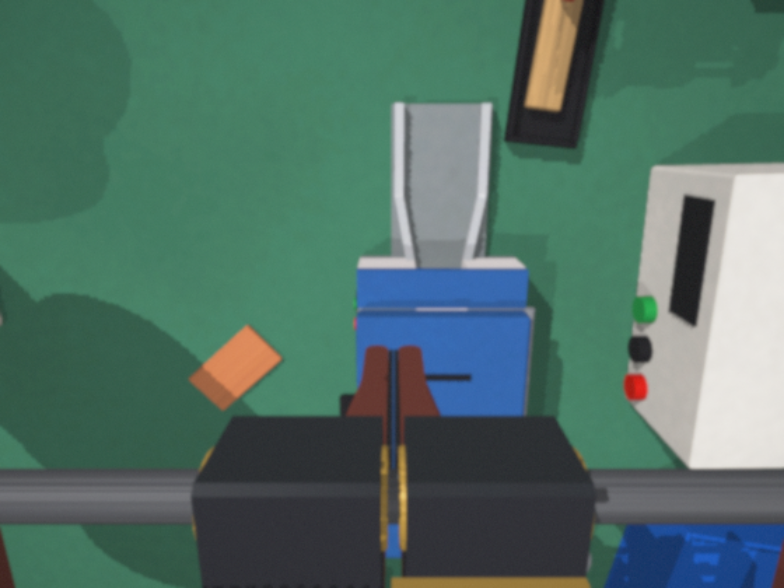

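The hood lies flat: its slope is under 0.001 from the wrist view and its top is about 84.5 mm up. The apron is empty, the stick is in its tray, and the other things are where they were.

```bash
python3 -c "
from h import *
print(ctrl.close_job())"
```

```text
the job is handed in; nothing more can be done
None
```

The job is handed in at about 35 s of robot time. Both yellow holders on the bench are in the tunnel, the hood is shut, and the stick is back in its tray.

**What I did:** I set the two holders in line on the apron and fed them together with the middle-sized stick. The second one overhung the apron's outer end by about 15 mm until it was pushed. I then put the stick back and pressed the hood down until the force rose to about 16 N against a hard stop.

**Last checks:**
- **Holders:** before the hood came down, both lay wholly under the window, about 18 mm past the blue strip. The shut hood now covers the window, so I could not look again. The apron is empty.
- **Hood:** its top is flat at about 84.5 mm above the bench. The wrist view gives a slope under 0.001. The top and scene views gave 0.004 and −0.011, which I put down to their coarser depth readings.
- **Stick:** it lies flat in its tray, where it started to within about 2 mm.
- **Other things:** none appears moved in the final pictures. The measured look-alikes (the other two sticks and the yellow offcut) read within about 2 mm of their start, and the rest I checked by eye.

No check failed, I saw no grip slip or knocked holder, and the highest force I read was that 16 N press.

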